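# Put the awl away in the sliding-lid box

### The arm

A 6-joint arm with a two-finger parallel gripper is mounted at the origin on a cart in front of the work surface, level with it; the furniture and walls round the work are solid. World frame = base frame: x ahead of the robot, y to its left, z up, the work surface at z = 0. Lengths are in m, angles in rad, forces in N, time in s.
With the tool pointing down it reaches from about 0.3 to 1 m from the base axis. Payload 5.1 kg.
Tool frame: the origin (TCP) lies between the finger pads; the fingertips stand finger_overhang ahead of it and the grasp point (between the pads) lies 8 mm behind it (finger_overhang is the distance from the TCP to the fingertips, in m); z points along the fingers, y is the direction in which the jaws open and shut (so a half turn about z gives the same grasp; the last joint's range is limited). The gripper opens to 95 mm and grips with 3 to 60 N. Pads are 20 mm wide; open, the fingers measure 119 mm over their backs; the gripper's body (75 mm by 180 mm) begins 59 mm behind the grasp point.
Start: joints at [-1.236, 0.124, 1.65, -0, 1.367, -0.083], TCP at [0.264, -0.594, 0.226] pointing down, gripper open.
Joint ranges: [-2.61, 2.61], [-1.02, 2.33], [0.03, 2.71], [-1.35, 4.49], [0.32, 2.68], [-2.91, 2.91]. Speed limits (rad/s): [2.57, 2.57, 3.14, 3.14, 3.14, 3.14].

### API

Orientations are given as a unit quaternion [x, y, z, w].
In Python, from rig import observe, grab_frame, camera_info, finish_job, finger_overhang gives the robot as it stands.
- The arm moves only by the tool play_rows, never from a script. Its argument "increments" is a list of rows, each an object of numbers: "fingers": the closure in counts, from 0 (fully open) to 255 (shut); "dx", "dy", "dz": the shift along the tool's x, y, z in cm; "wx", "wy", "wz": the turn, a rotation vector about the tool's x, y, z in rad. In form: [{"fingers": .., "dx": .., "dy": .., "dz": .., "wx": .., "wy": .., "wz": ..}, ...]. A call has 1 to 5 rows; each row is the pose to reach, as a shift and turn from the pose commanded when the call began, along the tool's axes at that moment; what a row does not reach only later rows make up. A row lasts 1/10 s, in which the tool goes at most 50 mm and 8.59 degrees, less where a joint would pass 70% of its speed; a pose out of reach is approached as far as the arm can. A call with a gripper value outside its range is refused whole. The fingers move at their own pace and stop on an object; "newtons" is the grip in N (left out, the last holds). Time passes only in rows, so rows that repeat a pose let the fingers close. It gives the time, the measured TCP pose, the force and the opening at its end, in the units of the state.
- observe(): the state, without advancing time (a new reading comes with each control period).
- grab_frame(name): name is "side" or "top"; returns the picture (420x560x3 uint8, blue, green, red); there is no depth.
- camera_info(name): a dict with "fx", "fy", "cx", "cy" (pixels), "distortion" ([k1, k2, p1, p2, k3] as OpenCV has them; the pictures are not rectified), "world_to_cam" (4x4, takes a point from world to camera coordinates). Camera axes: x right, y down, z forward; pixel columns grow to the right and rows downward; lengths in m; the calibration is good to about 2 mm. A picture is of the moment at which its call begins. camera_info takes no time and is no camera call.
- finish_job(): hands the job in, once; it reports no verdict.
The state is a dict: "clock": time; "joint_positions": joint angles; "qd": joint speeds; "joint_efforts": joint torques, N m; "position": TCP position; "tool_rot": TCP orientation; "force": force on the tool from outside, world axes, zero at the start; "moment": the same for the moment, N m; "finger_gap": opening from 0.0 (shut) to 1.0 (fully open).
Only numpy, scipy, OpenCV 4.12 (cv2) and the standard library are available. Lean on these libraries where they do the work, as an engineer would, in place of code of your own. Each camera call takes 0.05 s, during which the arm holds its last target.

### The job

Put the sewing awl away in the wooden stitching box and shut the box again: lift the front end of the sliding lid over the lip of the low front wall, draw the lid right out of its grooves, lay the awl inside beside the beeswax without dropping it, then slide the lid fully home so that its front end drops back behind the lip. Do not disturb the bottles, the thread spool or the tack cup.

Things in the scene. Friction and masses are not known exactly. Their poses are not given: they have to be found in the camera images.
- stitch_box: Wooden box, fixed to the bench, 186 (x) x 142 (y) x 66 mm outside; lid comes out at its low front end, -x. Origin: centre of its underside, z up. Inside 170 (x) x 116 (y) mm, floor top at z = 6 mm. Side walls 13 mm thick: lid ledge at z = 46 mm, above it a 7 mm deep groove under an overhanging rail (top z = 66 mm, 116 mm clear between the rails).
- lip (a point): Middle of the top of the box's front wall (8 mm thick, x = -93 to -85 mm, z = 52 mm in the box's frame; axes as the box's): the lip, 6 mm above the ledges. The side grooves run out open above it and taper: 14.5 mm high at the front mouth (x = -93 mm), 8.5 mm at the rear wall (x = 85 mm, 66 mm high).
- lid_centre (a point): Centre of the loose lid panel, plywood 167 (x) x 126 (y) x 6 mm, about 0.13 kg; the last 14 mm at its rear (+x) end is 118 mm wide. Shut: at (0, 0, 49 mm) in the box's frame, same axes, 1.5 mm play to the lip, 2 mm each side. Its front must rise over 6 mm to pass the lip; its rear can rise only 2.5 mm under the rails, so it slides tilted about 2 degrees, front up.
- lid_pull (a point): Centre of the dark wooden pull block on top of the lid: 16 (x) x 36 (y) x 20 mm high, on the panel, 55 mm in front (-x) of the lid's centre. Its top is 26 mm above the panel's underside.
- awl_grip (a point): Loose sewing awl, 148 mm long, 45 g, lying on its side: point on the axis of its pear-shaped wooden handle, near its balance, 39 mm from the butt, 13.5 mm above what it lies on. The handle is 27 mm thick here, 30 mm at most near the butt, 19 mm at the spike, 45 mm ahead. +x points along the awl to the spike. It can roll about x: use only that axis's heading.
- awl_tip (a point): Tip of the awl's thin steel spike, 105 mm ahead of awl_grip, about 8 mm above what the awl lies on. (Apart from the things listed here the bench is bare from its front edge, x = 0.245 m, to x = 0.73 m, between y = -0.45 and 0.5 m.)
- wax_centre (a point): Centre of the yellow block of beeswax on the floor inside the box, along its +y side: 36 (own x, across the box) x 53 (own y, along the box) x 20 mm high. Hidden under the lid at the start.
- spool_centre (a point): Bystander: spool of cream waxed thread, 48 mm across, 50 mm high; its centre. Leave it alone.
- ink_centre (a point): Bystander: small bottle of pink edge ink with a tall white cap, 31 mm across, 79 mm high; a point on its axis 40 mm up. Leave it alone.
- dye_centre (a point): Bystander: brown dropper bottle with a black bulb, 34 mm across, 102 mm high; a point on its axis 50 mm up. Leave it alone.
- tacks_centre (a point): Bystander: round zinc cup of brass tacks, 76 mm across, 28 mm high; its centre. Leave it alone.
Not all that is in view belongs to the job. Of the things that look like the part that bears lid_centre, the larger one is meant.

How it is judged:
By the outcome, as a careful person would: the job done as asked, in the order asked, and still so for the second after the job is handed in, with the robot touching nothing.
It also fails if it takes over 72 s, if anything falls off the work surface, if the arm or the gripper's body presses on something with over 40 N, if the wrist force passes 120 N, or if a joint passes its speed limit or range.

## Working session

There is one attempt and no reset: what is moved stays moved. The work goes in short steps, Python scripts to look and compute and a tool call to move; the robot and the scene stay as the last step left them, time stands still between calls to the robot, and variables do not carry over. Pictures are saved under pics/ and viewed, and the job is handed in when it is done.

Besides the shell and the picture viewer there is one more tool, called as name([rows], argument=value, ...), one row to a line, values as JSON. play_rows: Moves the arm, as the interface text tells. Its arguments: {"type":"object","properties":{"increments":{"type":"array"},"newtons":{"type":"number"}},"required":["increments"]}

```bash
mkdir -p pics; ls; python3 - <<'E'
from rig import *
import cv2,numpy as np
print(observe(), finger_overhang if not callable(finger_overhang) else finger_overhang())
for n in("side","top"):
    cv2.imwrite(f"pics/{n}0.png",grab_frame(n)); c=camera_info(n); print(n,c)
E
```

```text
pics
{'clock': 0.0, 'joint_positions': array([-1.23561082e+00,  1.24494875e-01,  1.65165335e+00,  8.98130458e-06,
        1.36748614e+00, -8.25935175e-02]), 'qd': array([-4.06683113e-04,  4.90606261e-04,  6.55176263e-04,  1.81194692e-04,
       -7.97994529e-04,  8.81828674e-05]), 'joint_efforts': array([ 1.10116805e-03, -4.17606747e+01, -3.59927773e+01,  7.75666069e-02,
        4.91853466e-02, -1.52086673e-04]), 'position': array([ 0.26350387, -0.59352658,  0.22440585]), 'tool_rot': array([ 9.78261483e-01,  2.07372682e-01, -1.24225118e-04, -1.01327732e-03]), 'force': array([-0.12031667,  0.0090468 , -0.12008329]), 'moment': array([-0.01313379,  0.01128423,  0.00380352]), 'finger_gap': 1.0045394888159576} 0.011
side {'fx': 526.7842047666755, 'fy': 526.7842047666755, 'cx': 277.698831115787, 'cy': 214.3280176064902, 'distortion': array([-0.10072748,  0.        ,  0.        ,  0.        ,  0.        ]), 'world_to_cam': array([[ 9.99953785e-01,  6.32726190e-03,  7.23835259e-03,
        -6.08611759e-01],
       [ 9.59950238e-03, -6.15856797e-01, -7.87799629e-01,
         8.97485701e-02],
       [-5.26825936e-04,  7.87832705e-01, -6.15889073e-01,
         1.45743028e+00],
       [ 0.00000000e+00,  0.00000000e+00,  0.00000000e+00,
         1.00000000e+00]])}
top {'fx': 411.52336243892233, 'fy': 411.52336243892233, 'cx': 279.9996532748948, 'cy': 207.60265881796312, 'distortion': array([-0.01424699,  0.        ,  0.        ,  0.        ,  0.        ]), 'world_to_cam': array([[-0.02034984, -0.9997777 ,  0.00551603,  0.06493709],
       [-0.99733851,  0.01991322, -0.07013818,  0.60244821],
       [ 0.07001275, -0.00692865, -0.99752203,  1.38890507],
       [ 0.        ,  0.        ,  0.        ,  1.        ]])}
```

View pics/side0.png

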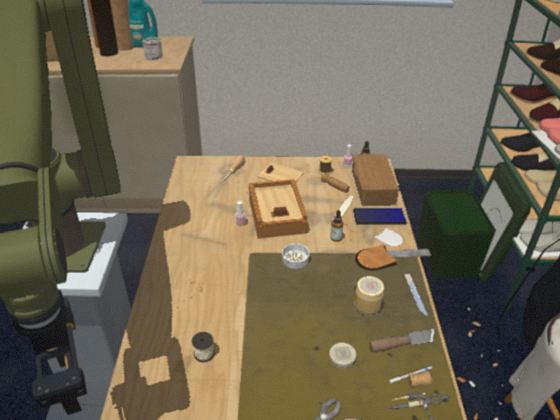

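View pics/top0.png

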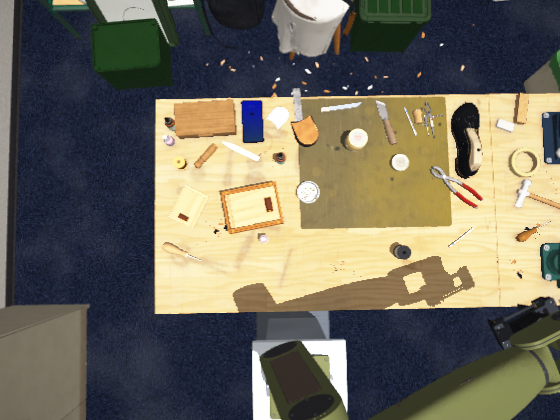

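```bash
cat > h.py <<'E'
from rig import *
import cv2,numpy as np
from scipy.spatial.transform import Rotation as R
CI={n:camera_info(n) for n in("side","top")}
def K(c): return np.array([[c["fx"],0,c["cx"]],[0,c["fy"],c["cy"]],[0,0,1.]])
def bp(n,px,z):
    c=CI[n];u=cv2.undistortPoints(np.array(px,float).reshape(-1,1,2),K(c),c["distortion"]).reshape(-1,2)
    T=c["world_to_cam"];r=T[:3,:3];o=-r.T@T[:3,3]
    d=np.c_[u,np.ones(len(u))]@r
    return o+d*((np.asarray(z)-o[2])/d[:,2])[:,None]
def pj(n,P):
    c=CI[n];T=c["world_to_cam"]
    return cv2.projectPoints(np.array(P,float).reshape(-1,1,3),cv2.Rodrigues(T[:3,:3])[0],T[:3,3],K(c),c["distortion"])[0].reshape(-1,2)
def crop(img,x0,y0,x1,y1,s,out):
    cv2.imwrite(out,cv2.resize(img[y0:y1,x0:x1],None,fx=s,fy=s,interpolation=cv2.INTER_CUBIC))
E
python3 - <<'E'
from h import *
t=cv2.imread("pics/top0.png");s=cv2.imread("pics/side0.png")
crop(t,150,140,320,270,4.7,"pics/t1.png");crop(s,200,140,360,260,5,"pics/s1.png")
print(bp("top",[(172,247),(200,258),(252,207),(263,238),(188,205),(402,252),(528,232)],0.02))
E
```

```text
[[ 0.47661858  0.42310677  0.02      ]
 [ 0.43749131  0.32805793  0.02      ]
 [ 0.60768936  0.14868747  0.02      ]
 [ 0.50096402  0.11285071  0.02      ]
 [ 0.61894139  0.36791847  0.02      ]
 [ 0.44352328 -0.3604373   0.02      ]
 [ 0.50244777 -0.79938802  0.02      ]]
```

View pics/t1.png

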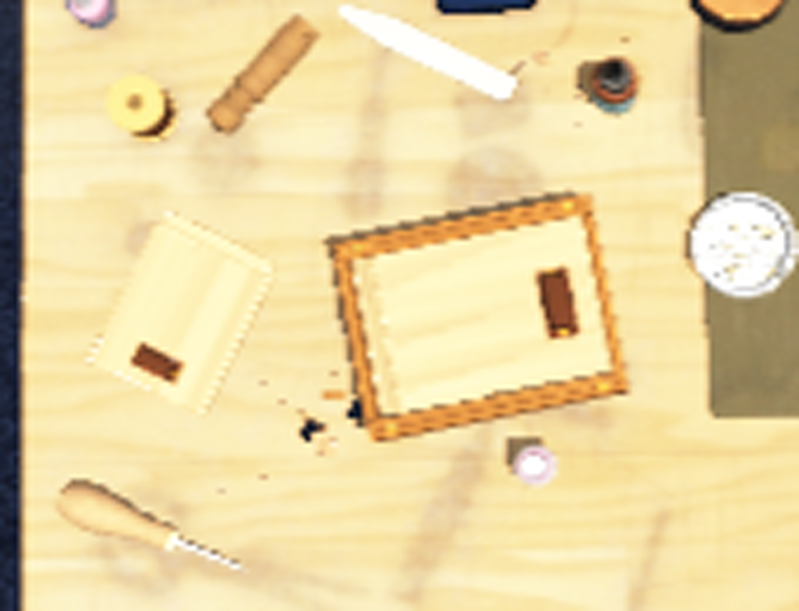

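View pics/s1.png

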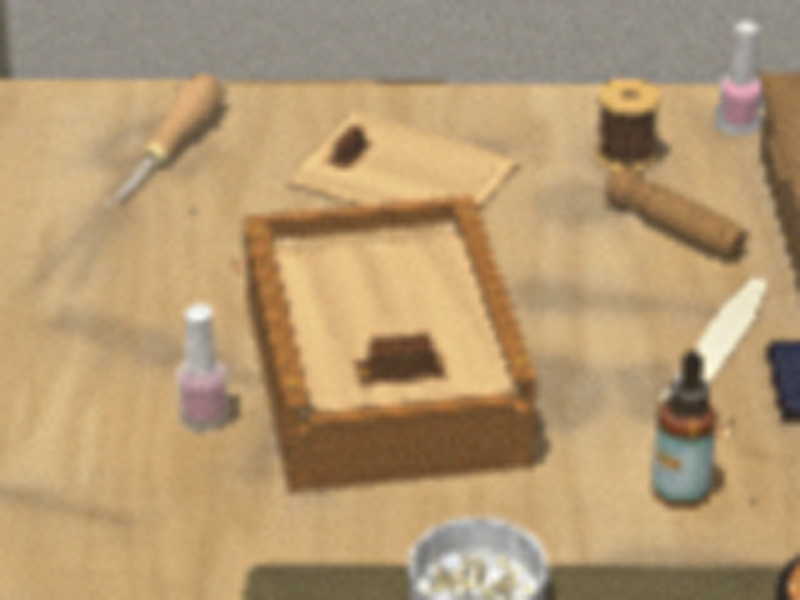

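```bash
cat > fit.py <<'E'
from h import *
from scipy.optimize import least_squares
def c2(p,o,s): return (np.array(p,float)+.5)/s-.5+np.array(o)
def b2w(q,P):
    c,s=np.cos(q[2]),np.sin(q[2]);P=np.asarray(P,float)
    return np.c_[q[0]+c*P[:,0]-s*P[:,1],q[1]+s*P[:,0]+c*P[:,1],P[:,2]]
if __name__=="__main__":
    M=.001
    top=[((93,-71,66),(330,240)),((-93,-71,66),(587,197)),((-93,71,66),(627,387)),((93,71,66),(378,440))]
    side=[((93,71,66),(248,216)),((93,-71,66),(475,200)),((-93,-71,0),(535,462)),((-93,71,0),(291,490)),((-93,71,66),(298,428)),((-93,-71,66),(533,385))]
    tp=c2([a[1] for a in top],(150,140),4.7);sp=c2([a[1] for a in side],(200,140),5)
    T=np.array([a[0] for a in top])*M;S=np.array([a[0] for a in side])*M
    def f(q): return np.r_[(pj("top",b2w(q,T))-tp).ravel(),(pj("side",b2w(q,S))-sp).ravel()]
    r=least_squares(f,[.6,.15,1.74],loss="soft_l1");q=r.x;print(q,np.round(f(q).reshape(-1,2),2))
    r2=least_squares(lambda q:f(q)[:8],q);print("top only",r2.x); r3=least_squares(lambda q:f(q)[8:],q);print("side only",r3.x)
    np.save("box.npy",q)
    # draw wireframe + pull
    W=[]
    for z in(0,66): W+= [[(93,71,z),(93,-71,z)],[(93,-71,z),(-93,-71,z)],[(-93,-71,z),(-93,71,z)],[(-93,71,z),(93,71,z)]]
    for z in(52,72):
        p=[(-63,18,z),(-47,18,z),(-47,-18,z),(-63,-18,z)];W+=[[p[i],p[(i+1)%4]] for i in range(4)]
    for n,o,s,e in(("top",(150,140),4.7,(320,270)),("side",(200,140),5,(360,260))):
        im=cv2.imread(f"pics/{n}0.png");im=cv2.resize(im[o[1]:e[1],o[0]:e[0]],None,fx=s,fy=s,interpolation=cv2.INTER_CUBIC)
        for a in W:
            p=(pj(n,b2w(q,np.array(a)*M))-o+.5)*s-.5
            cv2.line(im,tuple(map(int,p[0])),tuple(map(int,p[1])),(0,255,0),1)
        cv2.imwrite(f"pics/fit_{n}.png",im)
    print("pull",b2w(q,[[-.055,0,.06]]))
    for n,px,z in(("ink top cap",(533,462),.079),("dye bulb",(615,70),.1),("tacks",(743,245),.028)):
        print(n,bp("top",[c2(px,(150,140),4.7)],z))
    print("awl top: butt,gripmid,ferrule,tip",bp("top",c2([(62,493),(100,505),(172,541),(242,568)],(150,140),4.7),np.array([.014,.0135,.011,.008])))
    print("awl side",bp("side",c2([(212,80),(190,110),(155,152),(113,203)],(200,140),5),np.array([.014,.0135,.011,.008])))
E
python3 fit.py
```

```text
[0.6054593  0.14634263 1.74946949] [[ 0.45  0.61]
 [ 0.64 -1.19]
 [ 0.58  0.17]
 [-1.68  0.02]
 [-0.46 -0.17]
 [ 0.14 -1.22]
 [ 0.26  1.45]
 [ 0.02  1.13]
 [-1.76 -4.67]
 [ 1.64 -1.25]]
top only [0.60515475 0.14632949 1.75308407]
side only [0.60530916 0.14284073 1.75677633]
pull [[0.61523412 0.09221821 0.06      ]]
ink top cap [[0.50144136 0.11070173 0.079     ]]
dye bulb [[0.771772  0.0482998 0.1      ]]
tacks [[ 0.65564015 -0.04295859  0.028     ]]
awl top: butt,gripmid,ferrule,tip [[0.4856379  0.45610952 0.014     ]
 [0.47638219 0.42859408 0.0135    ]
 [0.44918414 0.37688035 0.011     ]
 [0.4284702  0.32663102 0.008     ]]
awl side [[0.48242648 0.46435134 0.014     ]
 [0.46976683 0.426317   0.0135    ]
 [0.44962612 0.37788945 0.011     ]
 [0.42653965 0.32187175 0.008     ]]
```

View pics/fit_top.png

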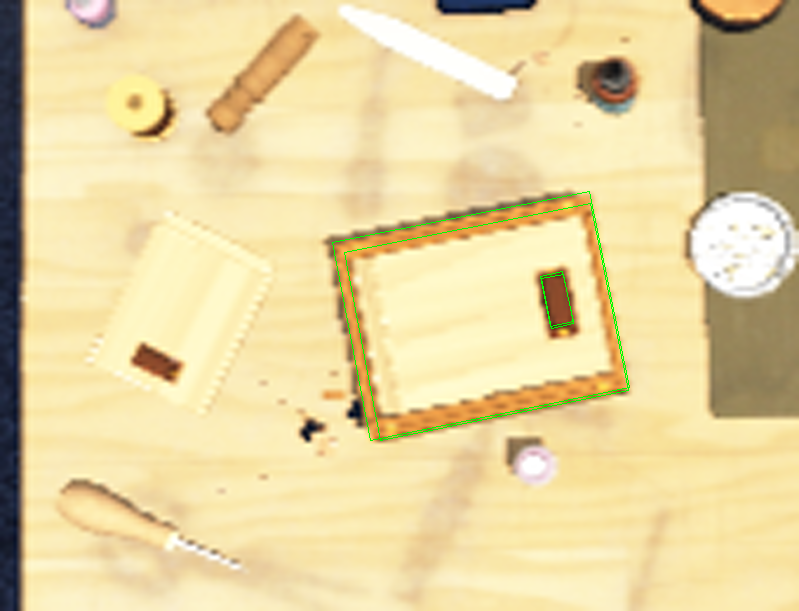

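View pics/fit_side.png

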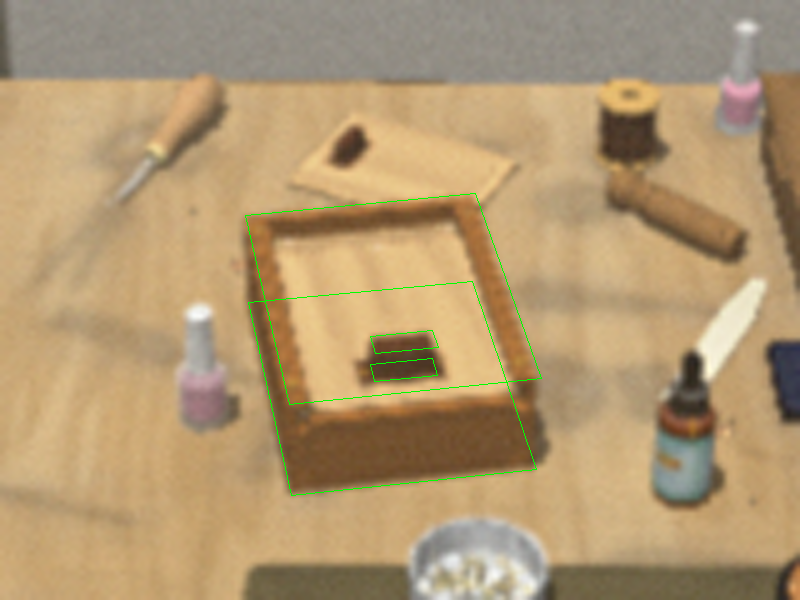

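```bash
cat > mv.py <<'E'
from h import *
q=np.array([.6055,.1458,1.752])
def Rt(yawy,pitch=0):  # tool y along heading yawy, tool z down ; pitch about tool x
    y=np.array([np.cos(yawy),np.sin(yawy),0]);z=np.array([0,0,-1.]);x=np.cross(y,z)
    return R.from_matrix(np.c_[x,y,z])*R.from_euler("x",pitch)
def to(pos,rot,frm=None):
    s=observe();p0,r0=(s["position"],R.from_quat(s["tool_rot"])) if frm is None else frm
    d=r0.inv().apply(np.array(pos)-p0)*100;w=(r0.inv()*rot).as_rotvec()
    print("clock %.2f pos %s"%(s["clock"],np.round(s["position"],4)),"F",np.round(s["force"],1),"gap %.3f"%s["finger_gap"])
    print("  rows: d",np.round(d,2),"w",np.round(w,4))
def cfg(): 
    s=observe();r=R.from_quat(s["tool_rot"]).as_matrix();print(np.round(s["position"],4),"ydir %.4f"%np.arctan2(r[1,1],r[0,1]),"z",np.round(r[:,2],4),"y",np.round(r[:,1],4),"J",np.round(s["joint_positions"],2))
E
python3 - <<'E'
from mv import *
cfg(); to([.6154,.0917,.12],Rt(q[2]-np.pi))
E
```

```text
[ 0.2635 -0.5936  0.2245] ydir -1.1530 z [-6.0e-04  1.8e-03 -1.0e+00] y [ 0.4057 -0.914  -0.0018] J [-1.24  0.12  1.65  0.    1.37 -0.08]
clock 0.10 pos [ 0.2635 -0.5936  0.2245] F [1.2 0.3 0.6] gap 1.001
  rows: d [ 59.96 -48.34  10.55] w [-0.0019  0.      0.2366]
```

play_rows([
  {"fingers": 110,"dx": 60,"dy": -48.3,"dz": 1,"wx": -0.002,"wz": 0.2366},
  {"fingers": 110,"dx": 60,"dy": -48.3,"dz": 1,"wx": -0.002,"wz": 0.2366},
  {"fingers": 110,"dx": 60,"dy": -48.3,"dz": 1,"wx": -0.002,"wz": 0.2366},
  {"fingers": 110,"dx": 60,"dy": -48.3,"dz": 1,"wx": -0.002,"wz": 0.2366},
  {"fingers": 110,"dx": 60,"dy": -48.3,"dz": 1,"wx": -0.002,"wz": 0.2366},
], newtons=30)

```text
validation failed for argument at $.in...
```

```bash
python3 - <<'E'
from mv import *
cfg(); to([.6154,.0917,.2],Rt(q[2]-np.pi))
E
```

```text
[ 0.2635 -0.5936  0.2245] ydir -1.1530 z [-6.0e-04  1.8e-03 -1.0e+00] y [ 0.4057 -0.914  -0.0018] J [-1.24  0.12  1.65  0.    1.37 -0.08]
clock 0.10 pos [ 0.2635 -0.5936  0.2245] F [1.2 0.3 0.6] gap 1.001
  rows: d [ 59.96 -48.35   2.55] w [-0.0019  0.      0.2366]
```

play_rows([
  {"fingers": 110,"dx": 60,"dy": -48.3,"dz": 1,"wx": -0.002,"wy": 0,"wz": 0.2366},
  {"fingers": 110,"dx": 60,"dy": -48.3,"dz": 1,"wx": -0.002,"wy": 0,"wz": 0.2366},
  {"fingers": 110,"dx": 60,"dy": -48.3,"dz": 1,"wx": -0.002,"wy": 0,"wz": 0.2366},
  {"fingers": 110,"dx": 60,"dy": -48.3,"dz": 1,"wx": -0.002,"wy": 0,"wz": 0.2366},
  {"fingers": 110,"dx": 60,"dy": -48.3,"dz": 1,"wx": -0.002,"wy": 0,"wz": 0.2366},
], newtons=30)

```text
clock: 0.6
position: [0.3784, -0.3698, 0.2218]
tool_rot: [0.996, 0.09, 0.0, 0.001]
force: [1.4, 0.0, -0.2]
finger_gap: 0.636
```

```bash
python3 - <<'E'
from mv import *
cfg(); to([.6154,.0917,.2],Rt(q[2]-np.pi))
E
```

```text
[ 0.3784 -0.3698  0.2218] ydir -1.3902 z [ 3.0e-04 -1.3e-03 -1.0e+00] y [ 0.1796 -0.9837  0.0013] J [-0.88 -0.14  1.92 -0.    1.36  0.52]
clock 0.60 pos [ 0.3784 -0.3698  0.2218] F [ 1.4  0.  -0.2] gap 0.636
  rows: d [ 31.61 -41.15   2.13] w [ 0.0013 -0.0001 -0.0006]
```

play_rows([
  {"fingers": 110,"dx": 31.6,"dy": -41.2,"dz": 2,"wx": 0,"wy": 0,"wz": 0},
  {"fingers": 110,"dx": 31.6,"dy": -41.2,"dz": 2,"wx": 0,"wy": 0,"wz": 0},
  {"fingers": 110,"dx": 31.6,"dy": -41.2,"dz": 2,"wx": 0,"wy": 0,"wz": 0},
  {"fingers": 110,"dx": 31.6,"dy": -41.2,"dz": 2,"wx": 0,"wy": 0,"wz": 0},
  {"fingers": 110,"dx": 31.6,"dy": -41.2,"dz": 2,"wx": 0,"wy": 0,"wz": 0},
])

```text
clock: 1.1
position: [0.4922, -0.1474, 0.2121]
tool_rot: [0.996, 0.09, 0.0, 0.001]
force: [0.2, -0.2, 0.1]
finger_gap: 0.566
```

```bash
python3 - <<'E'
from mv import *
cfg(); to([.6154,.0917,.15],Rt(q[2]-np.pi))
E
```

```text
[ 0.4922 -0.1474  0.2121] ydir -1.3896 z [ 5.0e-04 -1.9e-03 -1.0e+00] y [ 0.1802 -0.9836  0.002 ] J [-0.39 -0.17  1.97 -0.    1.35  1.  ]
clock 1.10 pos [ 0.4922 -0.1474  0.2121] F [ 0.2 -0.2  0.1] gap 0.566
  rows: d [ 16.43 -21.31   6.17] w [ 0.002  -0.0001 -0.0001]
```

play_rows([
  {"fingers": 110,"dx": 16.4,"dy": -21.3,"dz": 6.2,"wx": 0.002,"wy": 0,"wz": 0},
  {"fingers": 110,"dx": 16.4,"dy": -21.3,"dz": 6.2,"wx": 0.002,"wy": 0,"wz": 0},
  {"fingers": 110,"dx": 16.4,"dy": -21.3,"dz": 6.2,"wx": 0.002,"wy": 0,"wz": 0},
  {"fingers": 110,"dx": 16.4,"dy": -21.3,"dz": 6.2,"wx": 0.002,"wy": 0,"wz": 0},
  {"fingers": 110,"dx": 16.4,"dy": -21.3,"dz": 6.2,"wx": 0.002,"wy": 0,"wz": 0},
])

```text
clock: 1.6
position: [0.6036, 0.0691, 0.155]
tool_rot: [0.996, 0.091, -0.0, 0.0]
force: [0.5, -0.8, -0.5]
finger_gap: 0.568
```

```bash
python3 - <<'E'
from mv import *
cfg(); to([.6154,.0917,.085],Rt(q[2]-np.pi))
E
```

```text
[0.6036 0.0691 0.155 ] ydir -1.3893 z [-3.e-04 -1.e-04 -1.e+00] y [ 1.805e-01 -9.836e-01  1.000e-04] J [ 0.03  0.09  1.81 -0.    1.24  1.41]
clock 1.60 pos [0.6036 0.0691 0.155 ] F [ 0.5 -0.8 -0.5] gap 0.568
  rows: d [ 1.57 -2.01  7.  ] w [0.0001 0.0004 0.0003]
```

play_rows([
  {"fingers": 110,"dx": 1.57,"dy": -2.0,"dz": 2,"wx": 0,"wy": 0,"wz": 0},
  {"fingers": 110,"dx": 1.57,"dy": -2.0,"dz": 5.5,"wx": 0,"wy": 0,"wz": 0},
  {"fingers": 110,"dx": 1.57,"dy": -2.0,"dz": 5.5,"wx": 0,"wy": 0,"wz": 0},
  {"fingers": 110,"dx": 1.57,"dy": -2.0,"dz": 5.5,"wx": 0,"wy": 0,"wz": 0},
])

```text
clock: 2.0
position: [0.6142, 0.0894, 0.0999]
tool_rot: [0.996, 0.09, -0.001, -0.0]
force: [1.0, 0.6, 0.7]
finger_gap: 0.565
```

```bash
python3 - <<'E'
from mv import *
cfg(); to([.6154,.0917,.065],Rt(q[2]-np.pi))
crop(grab_frame("side"),230,120,330,260,5,"pics/s2.png")
E
```

```text
[0.6142 0.0894 0.0999] ydir -1.3897 z [-2.7e-03 -2.0e-04 -1.0e+00] y [ 1.802e-01 -9.836e-01 -3.000e-04] J [ 0.06  0.17  1.82 -0.    1.15  1.45]
clock 2.00 pos [0.6142 0.0894 0.0999] F [1.  0.6 0.7] gap 0.565
  rows: d [ 0.17 -0.2   3.49] w [-0.0003  0.0027 -0.0001]
```

View pics/s2.png

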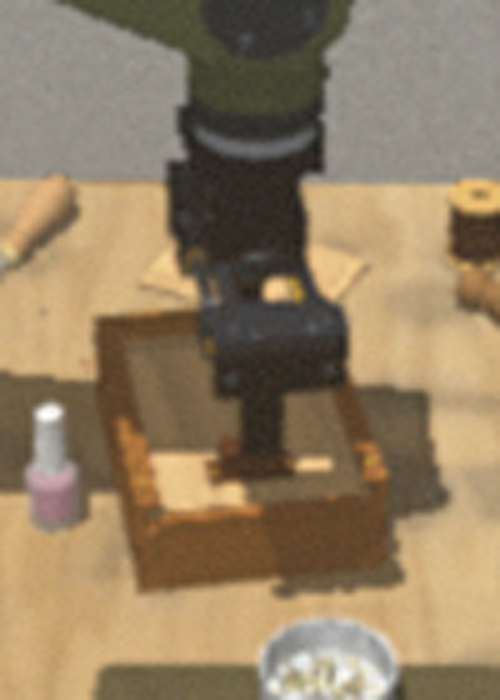

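play_rows([
  {"fingers": 110,"dx": 0.15,"dy": -0.2,"dz": 1.5,"wx": 0,"wy": 0.001,"wz": 0},
  {"fingers": 110,"dx": 0.15,"dy": -0.2,"dz": 3.0,"wx": 0,"wy": 0.001,"wz": 0},
  {"fingers": 110,"dx": 0.15,"dy": -0.2,"dz": 3.4,"wx": 0,"wy": 0.001,"wz": 0},
  {"fingers": 110,"dx": 0.15,"dy": -0.2,"dz": 3.4,"wx": 0,"wy": 0.001,"wz": 0},
  {"fingers": 110,"dx": 0.15,"dy": -0.2,"dz": 3.4,"wx": 0,"wy": 0.001,"wz": 0},
])

```text
clock: 2.55
position: [0.6164, 0.0917, 0.0669]
tool_rot: [0.996, 0.09, 0.001, -0.0]
force: [0.3, -0.2, -0.6]
finger_gap: 0.568
```

```bash
python3 - <<'E'
from mv import *
cfg(); to([.6154,.0917,.065],Rt(q[2]-np.pi))
E
```

```text
[0.6164 0.0917 0.0669] ydir -1.3898 z [ 1.2e-03  3.0e-04 -1.0e+00] y [ 0.18   -0.9837 -0.    ] J [0.06 0.21 1.83 0.   1.1  1.45]
clock 2.55 pos [0.6164 0.0917 0.0669] F [ 0.3 -0.2 -0.6] gap 0.568
  rows: d [-0.1  -0.02  0.19] w [-0.     -0.0012 -0.0002]
```

play_rows([
  {"fingers": 150,"dx": -0.1,"dy": 0,"dz": 0.1,"wx": 0,"wy": 0,"wz": 0},
  {"fingers": 255,"dx": -0.1,"dy": 0,"dz": 0.1,"wx": 0,"wy": 0,"wz": 0},
  {"fingers": 255,"dx": -0.1,"dy": 0,"dz": 0.1,"wx": 0,"wy": 0,"wz": 0},
  {"fingers": 255,"dx": -0.1,"dy": 0,"dz": 0.1,"wx": 0,"wy": 0,"wz": 0},
  {"fingers": 255,"dx": -0.1,"dy": 0,"dz": 0.1,"wx": 0,"wy": 0,"wz": 0},
], newtons=40)

```text
clock: 3.05
position: [0.6154, 0.0917, 0.0661]
tool_rot: [0.996, 0.09, 0.001, -0.0]
force: [-0.6, 3.0, 0.4]
finger_gap: 0.205
```

play_rows([
  {"fingers": 255,"dx": 0,"dy": 0,"dz": 0,"wx": 0,"wy": 0,"wz": 0},
  {"fingers": 255,"dx": 0,"dy": 0,"dz": 0,"wx": 0,"wy": 0,"wz": 0},
  {"fingers": 255,"dx": 0,"dy": 0,"dz": 0,"wx": 0,"wy": 0,"wz": 0},
])

```text
clock: 3.35
position: [0.6154, 0.0921, 0.0661]
tool_rot: [0.996, 0.09, 0.001, -0.0]
force: [-0.8, 2.7, 1.3]
finger_gap: 0.166
```

```bash
python3 - <<'E'
from mv import *
cfg(); to([.6154,.0917,.065],Rt(q[2]-np.pi));print(observe()["moment"])
E
```

```text
[0.6154 0.0921 0.0661] ydir -1.3898 z [ 0.0014  0.001  -1.    ] y [ 1.800e-01 -9.837e-01 -8.000e-04] J [0.06 0.21 1.84 0.   1.09 1.45]
clock 3.35 pos [0.6154 0.0921 0.0661] F [-0.8  2.7  1.3] gap 0.166
  rows: d [-0.01  0.04  0.11] w [-0.0008 -0.0015 -0.0002]
[ 0.51364379  0.04554738 -0.14225422]
```

play_rows([
  {"fingers": 255,"dx": 0,"dy": -0.1,"dz": 0,"wx": 0,"wy": 0,"wz": 0},
  {"fingers": 255,"dx": 0,"dy": -0.12,"dz": -0.2,"wx": -0.01,"wy": 0,"wz": 0},
  {"fingers": 255,"dx": 0,"dy": -0.15,"dz": -0.4,"wx": -0.022,"wy": 0,"wz": 0},
  {"fingers": 255,"dx": 0,"dy": -0.15,"dz": -0.6,"wx": -0.035,"wy": 0,"wz": 0},
  {"fingers": 255,"dx": 0,"dy": -0.15,"dz": -0.6,"wx": -0.035,"wy": 0,"wz": 0},
])

```text
clock: 3.85
position: [0.6149, 0.0934, 0.0719]
tool_rot: [0.996, 0.091, 0.002, 0.018]
force: [0.8, 0.6, -1.9]
finger_gap: 0.164
```

```bash
python3 - <<'E'
from mv import *
cfg();print(observe()["moment"],observe()["force"])
crop(grab_frame("side"),230,120,330,260,5,"pics/s3.png")
E
```

```text
[0.6149 0.0934 0.0719] ydir -1.3889 z [ 0.0075 -0.0348 -0.9994] y [ 0.1808 -0.9829  0.0356] J [ 0.08  0.2   1.84 -0.04  1.1   1.49]
[-0.0137409  -0.06002995  0.00539606] [ 0.79837679  0.62656719 -1.91025239]
```

View pics/s3.png

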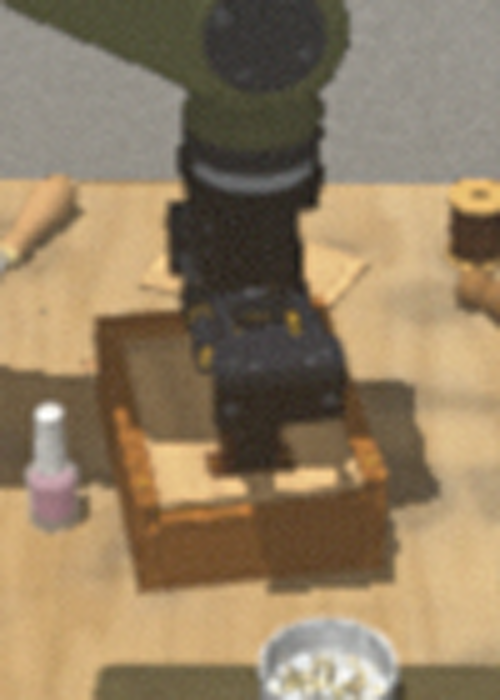

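```bash
python3 - <<'E'
from mv import *
s=observe();np.savez("slot.npz",p=s["position"],r=s["tool_rot"])
E
```

play_rows([
  {"fingers": 255,"dx": 0,"dy": 0.5,"dz": 0,"wx": 0,"wy": 0,"wz": 0},
  {"fingers": 255,"dx": 0,"dy": 1.0,"dz": 0,"wx": 0,"wy": 0,"wz": 0},
  {"fingers": 255,"dx": 0,"dy": 1.5,"dz": 0,"wx": 0,"wy": 0,"wz": 0},
  {"fingers": 255,"dx": 0,"dy": 2.0,"dz": 0,"wx": 0,"wy": 0,"wz": 0},
  {"fingers": 255,"dx": 0,"dy": 2.0,"dz": 0,"wx": 0,"wy": 0,"wz": 0},
])

```text
clock: 4.4
position: [0.6189, 0.0725, 0.0726]
tool_rot: [0.996, 0.09, 0.002, 0.017]
force: [0.2, -0.3, -1.1]
finger_gap: 0.163
```

```bash
python3 - <<'E'
from mv import *
cfg();print(observe()["moment"],observe()["force"])
E
```

```text
[0.6189 0.0725 0.0726] ydir -1.3907 z [ 0.0076 -0.0343 -0.9994] y [ 0.179  -0.9832  0.0351] J [ 0.05  0.2   1.83 -0.04  1.1   1.45]
[-0.1154438   0.01266125 -0.02994104] [ 0.223211   -0.27921903 -1.06354749]
```

play_rows([
  {"fingers": 255,"dx": 0,"dy": 1.5,"dz": 0,"wx": 0,"wy": 0,"wz": 0},
  {"fingers": 255,"dx": 0,"dy": 3,"dz": 0,"wx": 0,"wy": 0,"wz": 0},
  {"fingers": 255,"dx": 0,"dy": 4.5,"dz": 0,"wx": 0,"wy": 0,"wz": 0},
  {"fingers": 255,"dx": 0,"dy": 6.0,"dz": 0,"wx": 0,"wy": 0,"wz": 0},
  {"fingers": 255,"dx": 0,"dy": 7.5,"dz": 0,"wx": 0,"wy": 0,"wz": 0},
])

```text
clock: 4.9
position: [0.6324, -0.0019, 0.0754]
tool_rot: [0.996, 0.09, 0.002, 0.017]
force: [0.8, -0.4, -2.2]
finger_gap: 0.162
```

```bash
python3 - <<'E'
from mv import *
cfg();print(observe()["moment"],observe()["force"])
E
```

```text
[ 0.6324 -0.0019  0.0754] ydir -1.3902 z [ 0.0077 -0.0342 -0.9994] y [ 0.1795 -0.9831  0.0351] J [-0.07  0.22  1.81 -0.04  1.1   1.33]
[-0.08575396 -0.01650917  0.00455924] [ 0.79659132 -0.40953988 -2.17212579]
```

play_rows([
  {"fingers": 255,"dx": 0,"dy": 2,"dz": 0,"wx": 0,"wy": 0,"wz": 0},
  {"fingers": 255,"dx": 0,"dy": 4,"dz": 0,"wx": 0,"wy": 0,"wz": 0},
  {"fingers": 255,"dx": 0,"dy": 6,"dz": 0,"wx": 0,"wy": 0,"wz": 0},
  {"fingers": 255,"dx": 0,"dy": 8,"dz": 0,"wx": 0,"wy": 0,"wz": 0},
  {"fingers": 255,"dx": 0,"dy": 9.5,"dz": 0,"wx": 0,"wy": 0,"wz": 0},
])

```text
clock: 5.4
position: [0.6496, -0.0957, 0.0787]
tool_rot: [0.996, 0.09, 0.002, 0.017]
force: [-0.1, -0.6, -1.4]
finger_gap: 0.165
```

```bash
python3 - <<'E'
from mv import *
cfg();print(observe()["moment"],observe()["force"])
to([.64,-.10,.13],Rt(q[2]-np.pi))
cv2.imwrite("pics/top4.png",cv2.resize(grab_frame("top")[90:290,150:460],None,fx=2.5,fy=2.5))
E
```

```text
[ 0.6496 -0.0957  0.0787] ydir -1.3906 z [ 0.0077 -0.0344 -0.9994] y [ 0.1791 -0.9832  0.0352] J [-0.21  0.26  1.76 -0.04  1.11  1.19]
[-0.04043032 -0.01689408 -0.04134548] [-0.14020128 -0.57437138 -1.43711146]
clock 5.40 pos [ 0.6496 -0.0957  0.0787] F [-0.1 -0.6 -1.4] gap 0.165
  rows: d [-1.01  0.43 -5.12] w [ 0.0352 -0.0014 -0.001 ]
```

View pics/top4.png

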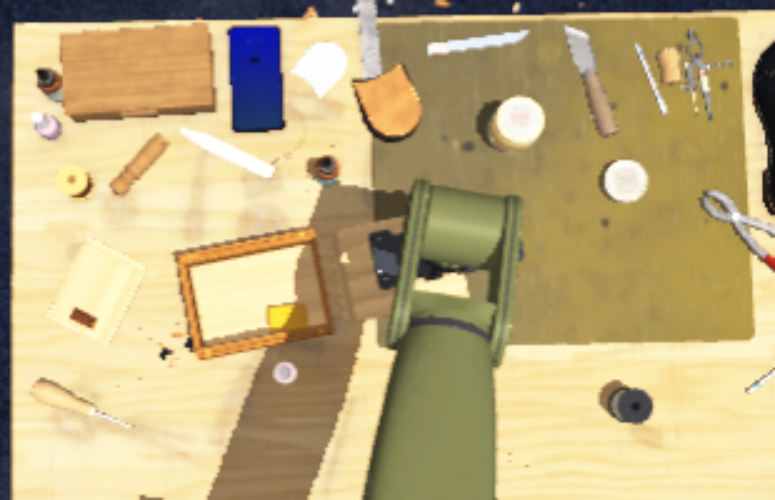

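play_rows([
  {"fingers": 255,"dx": 0,"dy": 0.5,"dz": -3,"wx": 0,"wy": 0,"wz": 0},
  {"fingers": 255,"dx": 0,"dy": 0.5,"dz": -6,"wx": 0,"wy": 0,"wz": 0},
  {"fingers": 255,"dx": -3,"dy": 0.5,"dz": -7.5,"wx": 0.015,"wy": 0,"wz": 0},
  {"fingers": 255,"dx": -7,"dy": 0,"dz": -7.5,"wx": 0.035,"wy": 0,"wz": 0},
  {"fingers": 255,"dx": -11.5,"dy": 0,"dz": -7.5,"wx": 0.035,"wy": 0,"wz": 0},
])

```text
clock: 5.95
position: [0.5354, -0.1119, 0.1544]
tool_rot: [0.996, 0.091, 0.002, 0.0]
force: [-0.4, -0.8, -1.6]
finger_gap: 0.166
```

```bash
python3 - <<'E'
from mv import *
cfg()
to([.38,-.034,.07],Rt(q[2]-np.pi))
E
```

```text
[ 0.5354 -0.1119  0.1544] ydir -1.3886 z [ 3.1e-03  3.0e-04 -1.0e+00] y [ 1.812e-01 -9.834e-01  3.000e-04] J [-0.3  -0.05  1.95  0.    1.24  1.08]
clock 5.95 pos [ 0.5354 -0.1119  0.1544] F [-0.4 -0.8 -1.6] gap 0.166
  rows: d [-13.9  -10.48   8.4 ] w [ 0.0003 -0.0031  0.001 ]
```

play_rows([
  {"fingers": 255,"dx": -4,"dy": -3,"dz": 1,"wx": 0,"wy": -0.003,"wz": 0},
  {"fingers": 255,"dx": -8,"dy": -6,"dz": 3,"wx": 0,"wy": -0.003,"wz": 0},
  {"fingers": 255,"dx": -11.5,"dy": -9,"dz": 6,"wx": 0,"wy": -0.003,"wz": 0},
  {"fingers": 255,"dx": -13.9,"dy": -10.5,"dz": 8.4,"wx": 0,"wy": -0.003,"wz": 0},
  {"fingers": 255,"dx": -13.9,"dy": -10.5,"dz": 10.4,"wx": 0,"wy": -0.003,"wz": 0},
])

```text
clock: 6.45
position: [0.3741, -0.0313, 0.0453]
tool_rot: [0.996, 0.091, -0.004, -0.001]
force: [0.1, -0.2, -2.7]
finger_gap: 0.165
```

```bash
python3 - <<'E'
from mv import *
cfg()
to([.38,-.034,.0205],Rt(q[2]-np.pi))
E
```

```text
[ 0.3741 -0.0313  0.0453] ydir -1.3878 z [-0.0077  0.0015 -1.    ] y [ 0.182  -0.9833 -0.0029] J [-0.23 -0.33  2.39 -0.    1.09  1.16]
clock 6.45 pos [ 0.3741 -0.0313  0.0453] F [ 0.1 -0.2 -2.7] gap 0.165
  rows: d [0.55 0.38 2.47] w [-0.0029  0.0073  0.0018]
```

play_rows([
  {"fingers": 255,"dx": 0,"dy": 0,"dz": 0.7,"wx": 0,"wy": 0,"wz": 0},
  {"fingers": 255,"dx": 0,"dy": 0,"dz": 0.7,"wx": 0,"wy": 0,"wz": 0},
])

```text
clock: 6.65
position: [0.3801, -0.0335, 0.042]
tool_rot: [0.996, 0.091, -0.001, -0.0]
force: [0.6, -0.0, -2.0]
finger_gap: 0.167
```

```bash
python3 - <<'E'
from mv import *
cfg()
to([.38,-.034,.0205],Rt(q[2]-np.pi))
E
```

```text
[ 0.3801 -0.0335  0.042 ] ydir -1.3895 z [-0.0025  0.     -1.    ] y [ 1.803e-01 -9.836e-01 -5.000e-04] J [-0.23 -0.31  2.38 -0.    1.07  1.16]
clock 6.65 pos [ 0.3801 -0.0335  0.042 ] F [ 0.6 -0.  -2. ] gap 0.167
  rows: d [-0.01  0.05  2.15] w [-0.0005  0.0025  0.0001]
```

play_rows([
  {"fingers": 255,"dx": 0,"dy": 0,"dz": 1.0,"wx": 0,"wy": 0.001,"wz": 0},
  {"fingers": 255,"dx": 0,"dy": 0,"dz": 1.7,"wx": 0,"wy": 0.001,"wz": 0},
  {"fingers": 255,"dx": 0,"dy": 0,"dz": 1.9,"wx": 0,"wy": 0.001,"wz": 0},
  {"fingers": 255,"dx": 0,"dy": 0,"dz": 2.05,"wx": 0,"wy": 0.001,"wz": 0},
  {"fingers": 255,"dx": 0,"dy": 0,"dz": 2.15,"wx": 0,"wy": 0.001,"wz": 0},
])

```text
clock: 7.15
position: [0.3803, -0.0337, 0.0208]
tool_rot: [0.996, 0.09, -0.0, 0.0]
force: [1.6, 0.3, -1.7]
finger_gap: 0.165
```

```bash
python3 - <<'E'
from mv import *
cfg()
to([.38,-.034,.0205],Rt(q[2]-np.pi))
E
```

```text
[ 0.3803 -0.0337  0.0208] ydir -1.3897 z [-6.e-04 -1.e-04 -1.e+00] y [ 0.1801 -0.9836  0.    ] J [-0.23 -0.27  2.39 -0.    1.02  1.16]
clock 7.15 pos [ 0.3803 -0.0337  0.0208] F [ 1.6  0.3 -1.7] gap 0.165
  rows: d [-0.03  0.03  0.03] w [ 0.      0.0006 -0.0001]
```

Just about touching; settle down, then release and rise.

play_rows([
  {"fingers": 255,"dx": 0,"dy": 0,"dz": 0.06,"wx": 0,"wy": 0,"wz": 0},
  {"fingers": 255,"dx": 0,"dy": 0,"dz": 0.1,"wx": 0,"wy": 0,"wz": 0},
  {"fingers": 255,"dx": 0,"dy": 0,"dz": 0.1,"wx": 0,"wy": 0,"wz": 0},
])

```text
clock: 7.45
position: [0.3803, -0.0336, 0.02]
tool_rot: [0.996, 0.091, -0.0, 0.0]
force: [0.4, 0.3, -1.0]
finger_gap: 0.165
```

```bash
python3 - <<'E'
from mv import *
cfg()
s=observe();np.savez("down.npz",p=s["position"],r=s["tool_rot"]);print(s["force"])
E
```

```text
[ 0.3803 -0.0336  0.02  ] ydir -1.3895 z [-1.e-04 -3.e-04 -1.e+00] y [ 1.803e-01 -9.836e-01  3.000e-04] J [-0.23 -0.27  2.4  -0.    1.02  1.16]
[ 0.40983032  0.34652485 -0.99891089]
```

play_rows([
  {"fingers": 255,"dx": 0,"dy": 0,"dz": 0.05,"wx": 0,"wy": 0,"wz": 0},
  {"fingers": 255,"dx": 0,"dy": 0,"dz": 0.07,"wx": 0,"wy": 0,"wz": 0},
  {"fingers": 255,"dx": 0,"dy": 0,"dz": 0.07,"wx": 0,"wy": 0,"wz": 0},
])

```text
clock: 7.75
position: [0.3803, -0.0337, 0.02]
tool_rot: [0.996, 0.091, -0.0, 0.0]
force: [-4.3, 0.2, 7.2]
finger_gap: 0.165
```

```bash
python3 - <<'E'
from mv import *
cfg()
s=observe();np.savez("down.npz",p=s["position"],r=s["tool_rot"]);print(s["force"],s["moment"])
crop(grab_frame("side"),180,200,380,350,4,"pics/s5.png")
E
```

```text
[ 0.3803 -0.0337  0.02  ] ydir -1.3894 z [-9.e-04 -2.e-04 -1.e+00] y [ 0.1804 -0.9836 -0.    ] J [-0.23 -0.27  2.39 -0.    1.02  1.16]
[-4.25455483  0.17643279  7.24317824] [ 0.1008087   0.62560913 -0.00128531]
```

View pics/s5.png

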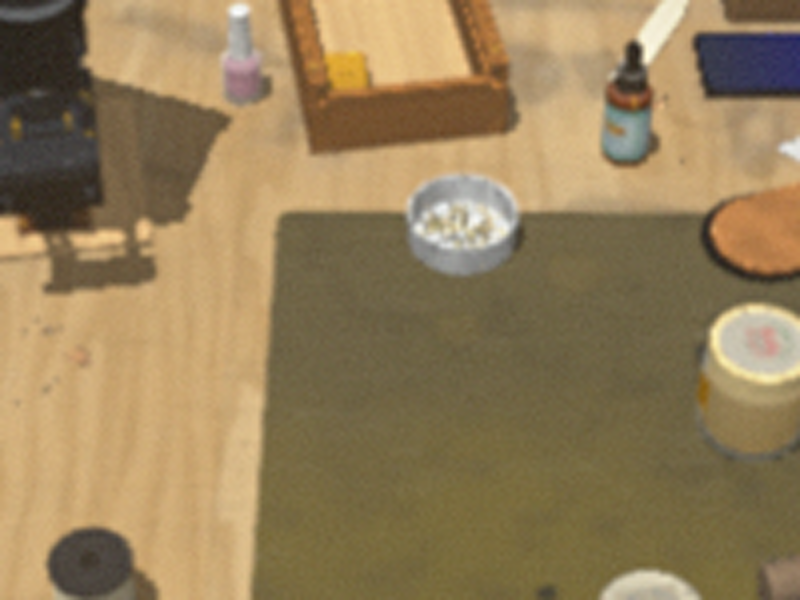

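play_rows([
  {"fingers": 255,"dx": 0,"dy": 0,"dz": -0.05,"wx": 0,"wy": 0,"wz": 0},
  {"fingers": 200,"dx": 0,"dy": 0,"dz": -0.05,"wx": 0,"wy": 0,"wz": 0},
  {"fingers": 110,"dx": 0,"dy": 0,"dz": -0.05,"wx": 0,"wy": 0,"wz": 0},
  {"fingers": 110,"dx": 0,"dy": 0,"dz": -0.05,"wx": 0,"wy": 0,"wz": 0},
  {"fingers": 110,"dx": 0,"dy": 0,"dz": -3,"wx": 0,"wy": 0,"wz": 0},
])

```text
clock: 8.3
position: [0.3764, -0.0327, 0.0455]
tool_rot: [0.996, 0.09, -0.005, -0.001]
force: [-0.3, 0.1, -0.1]
finger_gap: 0.414
```

play_rows([
  {"fingers": 110,"dx": 0,"dy": 0,"dz": -4,"wx": 0,"wy": 0,"wz": 0},
  {"fingers": 110,"dx": 0,"dy": -3,"dz": -8,"wx": 0,"wy": 0,"wz": 0},
  {"fingers": 110,"dx": 1,"dy": -6,"dz": -8,"wx": 0,"wy": 0,"wz": -0.1},
  {"fingers": 110,"dx": 2,"dy": -10,"dz": -8,"wx": 0,"wy": 0,"wz": -0.25},
  {"fingers": 110,"dx": 2,"dy": -14,"dz": -8,"wx": 0,"wy": 0,"wz": -0.4},
])

```text
clock: 8.8
position: [0.3753, 0.1092, 0.1299]
tool_rot: [0.957, 0.289, 0.001, 0.0]
force: [-0.0, -0.2, -0.2]
finger_gap: 0.568
```

```bash
python3 - <<'E'
from mv import *
cfg()
t=grab_frame("top");s=grab_frame("side");cv2.imwrite("pics/top6.png",t);cv2.imwrite("pics/side6.png",s)
crop(t,150,150,340,290,4.2,"pics/t6.png")
crop(s,205,150,265,200,12,"pics/s6.png")
E
```

```text
[0.3753 0.1092 0.1299] ydir -0.9846 z [ 1.7e-03  4.0e-04 -1.0e+00] y [ 5.532e-01 -8.331e-01  6.000e-04] J [ 0.15 -0.42  2.3   0.    1.26  1.13]
```

View pics/t6.png

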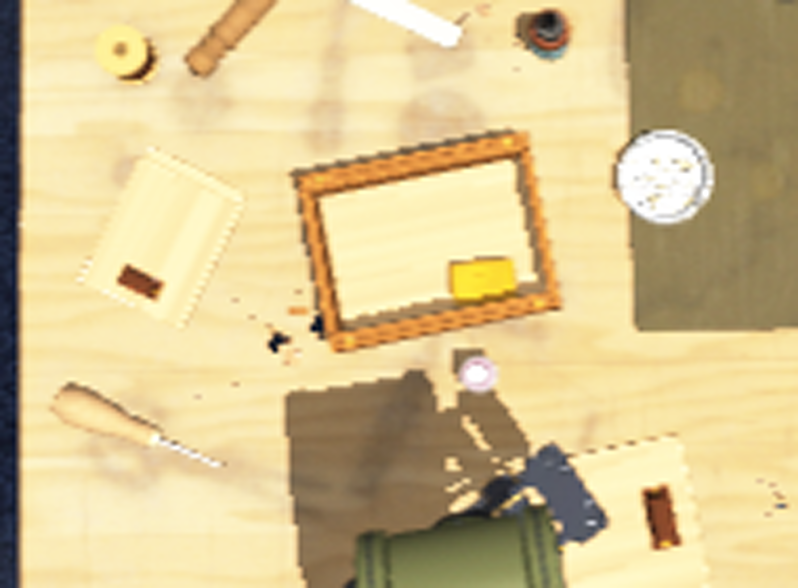

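View pics/s6.png

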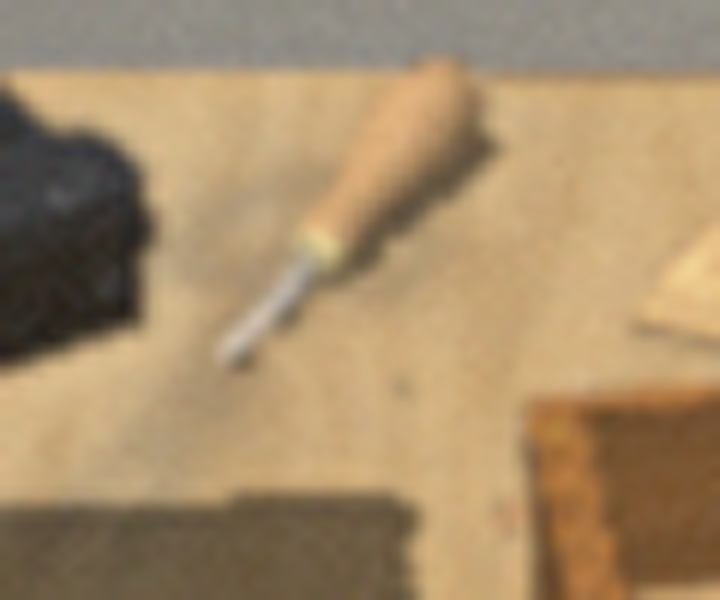

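```bash
python3 - <<'E'
from mv import *
from fit import c2
a=bp("top",c2([(52,398),(78,407),(155,440),(222,466)],(150,150),4.2),np.array([.014,.0135,.010,.008]))
b=bp("side",c2([(450,62),(422,120),(318,246),(225,358)],(205,150),12),np.array([.022,.0135,.010,.008]))
for m in(a,b):
    d=m[3]-m[2];e=m[3]-m[0];print(np.round(m,4).tolist(),"len",np.linalg.norm(e[:2]),"yaw",np.arctan2(d[1],d[0]),np.arctan2(e[1],e[0]), "tip-fer",np.linalg.norm(d[:2]))
    u=e[:2]/np.linalg.norm(e[:2]);print(" grip from tip",m[3,:2]-.105*u,"from ferrule",m[2,:2]-.045*u,"from butt",m[0,:2]+.039*u)
# wax
w=bp("top",c2([(450,265),(512,257),(516,292),(454,300)],(150,150),4.2),.026);q=np.array([.6055,.1458,1.752])
c,s=np.cos(q[2]),np.sin(q[2])
d=w[:,:2]-q[:2];print("wax in box",np.round(np.c_[d@[c,s],d@[-s,c]]*1000))
E
```

```text
[[0.4861, 0.4588, 0.014], [0.4784, 0.4378, 0.0135], [0.4503, 0.376, 0.01], [0.428, 0.3219, 0.008]] len 0.14875343470209118 yaw -1.961306278251405 -1.97212977152346 tip-fer 0.05849242992770614
 grip from tip [0.46900548 0.41856291] from ferrule [0.46783243 0.41741928] from butt [0.47086239 0.42293864]
[[0.4833, 0.4572, 0.022], [0.4761, 0.4395, 0.0135], [0.451, 0.3792, 0.01], [0.4297, 0.3267, 0.008]] len 0.1411043310802029 yaw -1.9559082614044845 -1.960489581857433 tip-fer 0.0566659936352788
 grip from tip [0.46955334 0.42379615] from ferrule [0.46804637 0.42081018] from butt [0.46845326 0.42111758]
wax in box [[-10.  20.]
 [-61.  24.]
 [-58.  52.]
 [ -8.  49.]]
```

```bash
python3 - <<'E'
from mv import *
to([.469,.4205,.09],Rt(-.394))
E
```

```text
clock 8.90 pos [0.3737 0.1111 0.129 ] F [-0.4 -0.5 -0.8] gap 0.570
  rows: d [ 25.12 -20.42   3.92] w [-1.500e-03 -2.000e-04 -5.874e-01]
```

play_rows([
  {"fingers": 110,"dx": 25.1,"dy": -20.4,"dz": 3.5,"wx": -0.001,"wy": 0,"wz": -0.587},
  {"fingers": 110,"dx": 25.1,"dy": -20.4,"dz": 3.5,"wx": -0.001,"wy": 0,"wz": -0.587},
  {"fingers": 110,"dx": 25.1,"dy": -20.4,"dz": 3.5,"wx": -0.001,"wy": 0,"wz": -0.587},
  {"fingers": 110,"dx": 25.1,"dy": -20.4,"dz": 3.5,"wx": -0.001,"wy": 0,"wz": -0.587},
  {"fingers": 110,"dx": 25.1,"dy": -20.4,"dz": 3.5,"wx": -0.001,"wy": 0,"wz": -0.587},
])

```text
clock: 9.4
position: [0.4504, 0.3459, 0.1013]
tool_rot: [0.834, 0.552, -0.0, 0.001]
force: [0.4, -0.7, 1.0]
finger_gap: 0.57
```

```bash
python3 - <<'E'
from mv import *
to([.469,.4205,.06],Rt(-.394))
E
```

```text
clock 9.40 pos [0.4504 0.3459 0.1013] F [ 0.4 -0.7  1. ] gap 0.570
  rows: d [ 7.59 -1.2   4.12] w [ 0.0004  0.0013 -0.0078]
```

play_rows([
  {"fingers": 110,"dx": 7.6,"dy": -1.2,"dz": 1,"wx": 0,"wy": 0.001,"wz": -0.0078},
  {"fingers": 110,"dx": 7.6,"dy": -1.2,"dz": 3,"wx": 0,"wy": 0.001,"wz": -0.0078},
  {"fingers": 110,"dx": 7.6,"dy": -1.2,"dz": 4.1,"wx": 0,"wy": 0.001,"wz": -0.0078},
  {"fingers": 110,"dx": 7.6,"dy": -1.2,"dz": 4.1,"wx": 0,"wy": 0.001,"wz": -0.0078},
])

```text
clock: 9.8
position: [0.4671, 0.4176, 0.0577]
tool_rot: [0.832, 0.554, -0.003, 0.0]
force: [-0.7, -0.3, -0.1]
finger_gap: 0.568
```

```bash
python3 - <<'E'
from mv import *
to([.469,.4205,.0145],Rt(-.394))
t=grab_frame("top");crop(t,150,200,260,290,7,"pics/t7.png")
s=grab_frame("side");crop(s,190,120,290,200,7,"pics/s7.png")
E
```

```text
clock 9.80 pos [0.4671 0.4176 0.0577] F [-0.7 -0.3 -0.1] gap 0.568
  rows: d [0.37 0.07 4.32] w [-0.0024  0.0052 -0.0013]
```

View pics/s7.png

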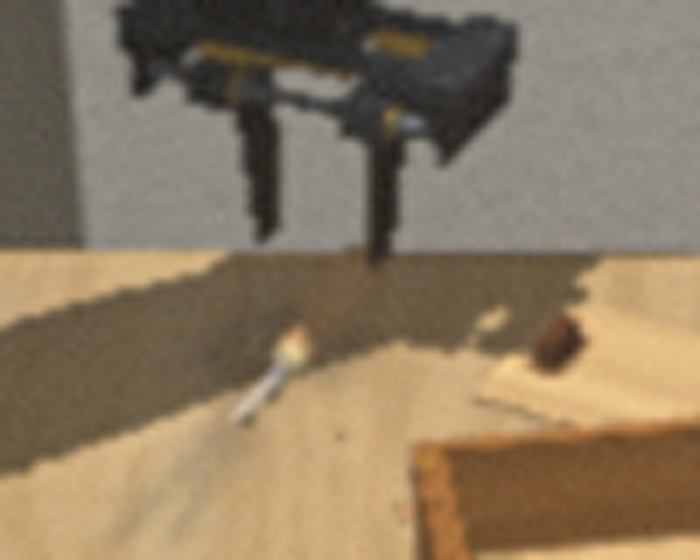

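View pics/t7.png

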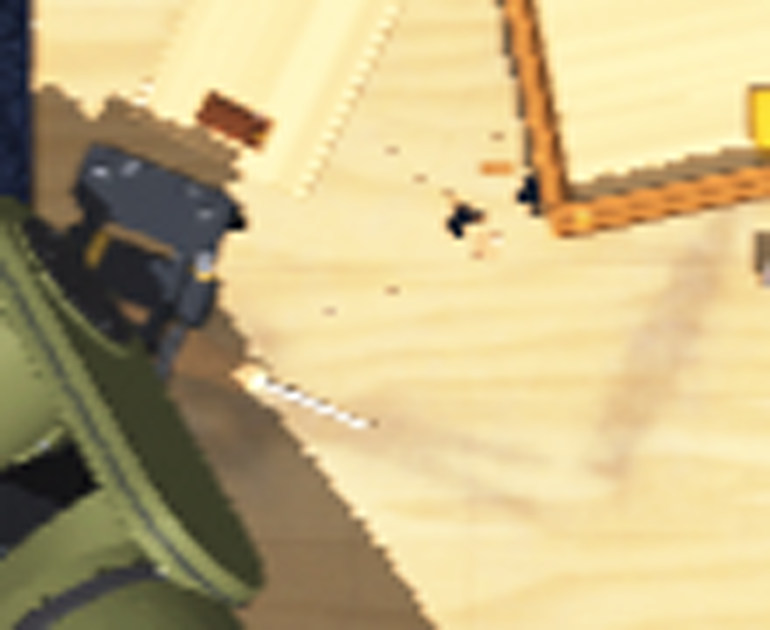

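play_rows([
  {"fingers": 110,"dx": 0.2,"dy": 0.05,"dz": 1.5,"wx": -0.001,"wy": 0.002,"wz": 0},
  {"fingers": 110,"dx": 0.2,"dy": 0.05,"dz": 3,"wx": -0.001,"wy": 0.002,"wz": 0},
  {"fingers": 110,"dx": 0.2,"dy": 0.05,"dz": 4.2,"wx": -0.001,"wy": 0.002,"wz": 0},
  {"fingers": 110,"dx": 0.2,"dy": 0.05,"dz": 4.2,"wx": -0.001,"wy": 0.002,"wz": 0},
  {"fingers": 110,"dx": 0.2,"dy": 0.05,"dz": 4.2,"wx": -0.001,"wy": 0.002,"wz": 0},
])

```text
clock: 10.4
position: [0.4692, 0.4205, 0.0182]
tool_rot: [0.832, 0.555, 0.001, -0.0]
force: [-0.6, 1.0, 0.5]
finger_gap: 0.565
```

```bash
python3 - <<'E'
from mv import *
to([.469,.4205,.0145],Rt(-.394))
E
```

```text
clock 10.40 pos [0.4692 0.4205 0.0182] F [-0.6  1.   0.5] gap 0.565
  rows: d [-0.01 -0.02  0.37] w [ 0.0006 -0.0011 -0.0009]
```

play_rows([
  {"fingers": 110,"dx": 0,"dy": 0,"dz": 0.35,"wx": 0,"wy": 0,"wz": 0},
  {"fingers": 140,"dx": 0,"dy": 0,"dz": 0.35,"wx": 0,"wy": 0,"wz": 0},
  {"fingers": 165,"dx": 0,"dy": 0,"dz": 0.35,"wx": 0,"wy": 0,"wz": 0},
  {"fingers": 185,"dx": 0,"dy": 0,"dz": 0.35,"wx": 0,"wy": 0,"wz": 0},
  {"fingers": 255,"dx": 0,"dy": 0,"dz": 0.35,"wx": 0,"wy": 0,"wz": 0},
], newtons=20)

```text
clock: 10.9
position: [0.4699, 0.4211, 0.0158]
tool_rot: [0.832, 0.555, 0.002, -0.0]
force: [0.3, 0.5, 1.5]
finger_gap: 0.289
```

play_rows([
  {"fingers": 255,"dx": 0,"dy": 0,"dz": 0,"wx": 0,"wy": 0,"wz": 0},
  {"fingers": 255,"dx": 0,"dy": 0,"dz": 0,"wx": 0,"wy": 0,"wz": 0},
  {"fingers": 255,"dx": 0,"dy": 0,"dz": -1,"wx": 0,"wy": 0,"wz": 0},
  {"fingers": 255,"dx": 0,"dy": 0,"dz": -3,"wx": 0,"wy": 0,"wz": 0},
  {"fingers": 255,"dx": 0,"dy": 0,"dz": -5,"wx": 0,"wy": 0,"wz": 0},
])

```text
clock: 11.4
position: [0.4691, 0.4206, 0.0659]
tool_rot: [0.832, 0.555, 0.001, -0.0]
force: [0.7, 0.0, -0.9]
finger_gap: 0.291
```

```bash
python3 - <<'E'
from mv import *
cfg();to([.469,.4205,.16],Rt(.181))
s=grab_frame("side");crop(s,180,100,300,200,6,"pics/s8.png")
E
```

```text
[0.4691 0.4206 0.0659] ydir -0.3949 z [ 9.e-04  9.e-04 -1.e+00] y [ 9.231e-01 -3.847e-01  5.000e-04] J [0.65 0.23 1.82 0.   1.1  1.04]
clock 11.40 pos [0.4691 0.4206 0.0659] F [ 0.7  0.  -0.9] gap 0.291
  rows: d [ 0.   -0.   -9.41] w [ 0.0009 -0.001  -0.5759]
```

View pics/s8.png

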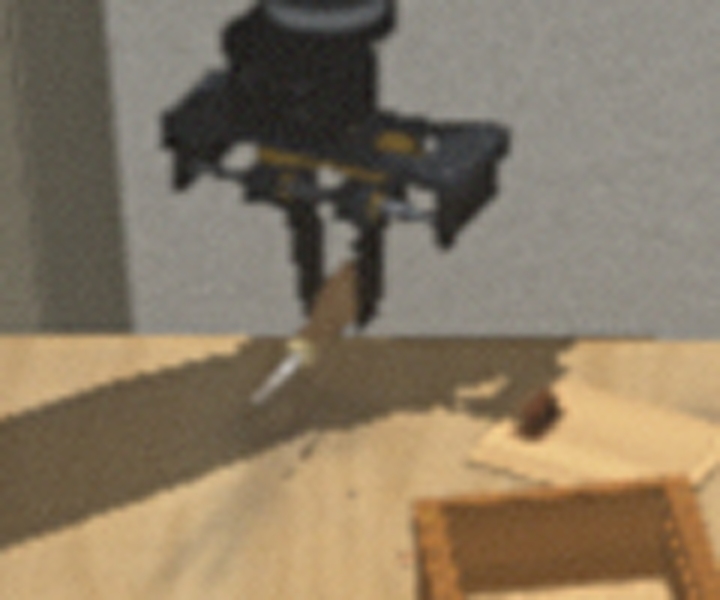

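play_rows([
  {"fingers": 255,"dx": 0,"dy": 0,"dz": -4,"wx": 0,"wy": 0,"wz": 0},
  {"fingers": 255,"dx": 0,"dy": 0,"dz": -8,"wx": 0,"wy": 0,"wz": -0.12},
  {"fingers": 255,"dx": 0,"dy": 0,"dz": -9,"wx": 0,"wy": 0,"wz": -0.27},
  {"fingers": 255,"dx": 0,"dy": 0,"dz": -9,"wx": 0,"wy": 0,"wz": -0.42},
  {"fingers": 255,"dx": 0,"dy": 0,"dz": -9,"wx": 0,"wy": 0,"wz": -0.576},
])

```text
clock: 11.95
position: [0.4696, 0.421, 0.1566]
tool_rot: [0.64, 0.768, 0.002, 0.0]
force: [-0.4, -0.0, -0.9]
finger_gap: 0.291
```

```bash
python3 - <<'E'
from mv import *
cfg();to([.6144,.181,.15],Rt(.181))
E
```

```text
[0.4696 0.421  0.1566] ydir 0.1814 z [ 0.0034  0.0028 -1.    ] y [0.9836 0.1804 0.0039] J [0.65 0.13 1.76 0.   1.24 0.46]
clock 11.95 pos [0.4696 0.421  0.1566] F [-0.4 -0.  -0.9] gap 0.291
  rows: d [-26.22   9.91   0.64] w [ 0.0039 -0.0021  0.0004]
```

play_rows([
  {"fingers": 255,"dx": -4.5,"dy": 1.7,"dz": 0,"wx": 0.002,"wy": -0.001,"wz": 0},
  {"fingers": 255,"dx": -9,"dy": 3.4,"dz": 0,"wx": 0.002,"wy": -0.001,"wz": 0},
  {"fingers": 255,"dx": -13.5,"dy": 5.1,"dz": 0,"wx": 0.002,"wy": -0.001,"wz": 0},
  {"fingers": 255,"dx": -18,"dy": 6.8,"dz": 0,"wx": 0.002,"wy": -0.001,"wz": 0},
  {"fingers": 255,"dx": -22,"dy": 8.3,"dz": 0.5,"wx": 0.002,"wy": -0.001,"wz": 0},
])

```text
clock: 12.45
position: [0.5908, 0.2167, 0.1513]
tool_rot: [0.643, 0.766, 0.001, 0.001]
force: [0.4, 0.0, -1.9]
finger_gap: 0.293
```

```bash
python3 - <<'E'
from mv import *
cfg();to([.6144,.181,.11],Rt(.181))
E
```

```text
[0.5908 0.2167 0.1513] ydir 0.1748 z [ 2.2e-03  8.0e-04 -1.0e+00] y [0.9848 0.1739 0.0023] J [0.27 0.13 1.77 0.   1.24 0.09]
clock 12.45 pos [0.5908 0.2167 0.1513] F [ 0.4  0.  -1.9] gap 0.293
  rows: d [-3.93  1.7   4.13] w [ 0.0023 -0.0004 -0.0062]
```

play_rows([
  {"fingers": 255,"dx": -2,"dy": 0.8,"dz": 0,"wx": 0.002,"wy": 0,"wz": -0.003},
  {"fingers": 255,"dx": -3.9,"dy": 1.65,"dz": 1,"wx": 0.002,"wy": 0,"wz": -0.006},
  {"fingers": 255,"dx": -3.9,"dy": 1.65,"dz": 3,"wx": 0.002,"wy": 0,"wz": -0.006},
  {"fingers": 255,"dx": -3.9,"dy": 1.65,"dz": 4,"wx": 0.002,"wy": 0,"wz": -0.006},
  {"fingers": 255,"dx": -3.9,"dy": 1.65,"dz": 4,"wx": 0.002,"wy": 0,"wz": -0.006},
])

```text
clock: 12.95
position: [0.6108, 0.1828, 0.1079]
tool_rot: [0.64, 0.768, -0.002, -0.002]
force: [0.1, 0.1, -0.8]
finger_gap: 0.292
```

```bash
python3 - <<'E'
from mv import *
cfg();to([.6144,.181,.0215],Rt(.181))
s=grab_frame("side");crop(s,210,100,330,230,4.6,"pics/s9.png")
t=grab_frame("top");crop(t,190,160,310,250,6,"pics/t9.png")
E
```

```text
[0.6108 0.1828 0.1079] ydir 0.1813 z [-6.1e-03 -9.0e-04 -1.0e+00] y [ 0.9836  0.1803 -0.0062] J [0.21 0.2  1.77 0.   1.18 0.03]
clock 12.95 pos [0.6108 0.1828 0.1079] F [ 0.1  0.1 -0.8] gap 0.292
  rows: d [-0.24  0.38  8.64] w [-0.0062 -0.0002  0.0003]
```

View pics/s9.png

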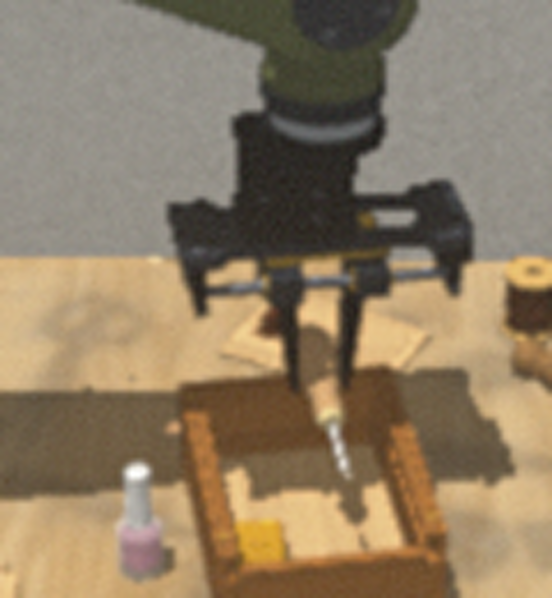

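View pics/t9.png

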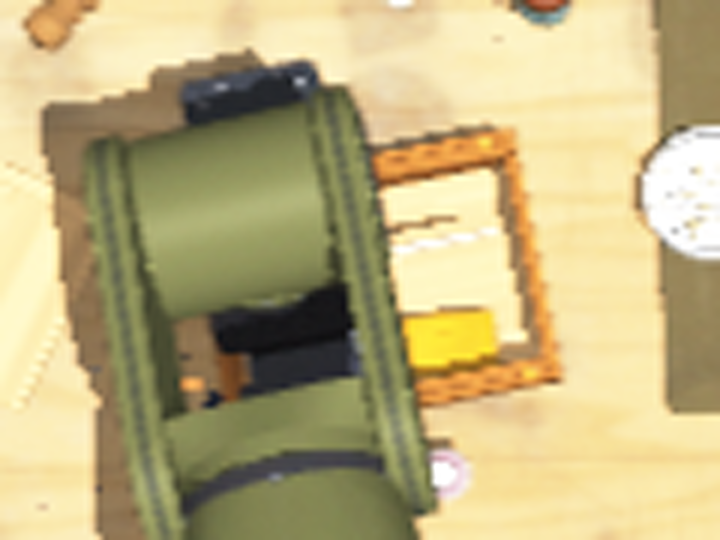

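```bash
python3 - <<'E'
from mv import *
from fit import c2
a=c2([(350,478)],(210,100),4.6);b=c2([(495,232)],(190,160),6)
from scipy.optimize import least_squares
r=least_squares(lambda P:np.r_[(pj("side",[P])-a).ravel(),(pj("top",[P])-b).ravel()],[.62,.08,.1])
P=r.x;c,s=np.cos(q[2]),np.sin(q[2]);d=P[:2]-q[:2];print(P,r.fun,"box",d@[c,s],d@[-s,c])
E
```

```text
[0.62938156 0.07837743 0.09827364] [-0.06915185  0.00671467 -0.0058697  -0.08114699] box -0.07062248000422101 -0.011340088976446117
```

play_rows([
  {"fingers": 255,"dx": -0.1,"dy": 0.15,"dz": 2,"wx": -0.002,"wy": 0,"wz": 0},
  {"fingers": 255,"dx": -0.1,"dy": 0.15,"dz": 4,"wx": -0.002,"wy": 0,"wz": 0},
  {"fingers": 255,"dx": -0.1,"dy": 0.15,"dz": 6,"wx": -0.002,"wy": 0,"wz": 0},
  {"fingers": 255,"dx": -0.1,"dy": 0.15,"dz": 7.4,"wx": -0.002,"wy": 0,"wz": 0},
  {"fingers": 255,"dx": -0.1,"dy": 0.15,"dz": 7.9,"wx": -0.002,"wy": 0,"wz": 0},
])

```text
clock: 13.55
position: [0.6133, 0.1826, 0.0303]
tool_rot: [0.64, 0.768, -0.0, -0.0]
force: [-0.2, -0.7, -0.2]
finger_gap: 0.292
```

```bash
python3 - <<'E'
from mv import *
cfg();to([.6144,.181,.0208],Rt(.181))
E
```

```text
[0.6133 0.1826 0.0303] ydir 0.1819 z [-0.0012  0.     -1.    ] y [ 0.9835  0.1809 -0.0012] J [0.21 0.29 1.81 0.   1.04 0.02]
clock 13.55 pos [0.6133 0.1826 0.0303] F [-0.2 -0.7 -0.2] gap 0.292
  rows: d [-0.18  0.08  0.95] w [-0.0012 -0.0002  0.0009]
```

play_rows([
  {"fingers": 255,"dx": 0,"dy": 0,"dz": 0.3,"wx": 0,"wy": 0,"wz": 0},
  {"fingers": 255,"dx": 0,"dy": 0,"dz": 0.6,"wx": 0,"wy": 0,"wz": 0},
  {"fingers": 255,"dx": 0,"dy": 0,"dz": 0.8,"wx": 0,"wy": 0,"wz": 0},
  {"fingers": 255,"dx": 0,"dy": 0,"dz": 0.85,"wx": 0,"wy": 0,"wz": 0},
])

```text
clock: 13.95
position: [0.6144, 0.1824, 0.0233]
tool_rot: [0.64, 0.768, 0.001, 0.0]
force: [0.2, -0.2, -1.3]
finger_gap: 0.291
```

```bash
python3 - <<'E'
from mv import *
cfg();to([.6144,.181,.0208],Rt(.181));print(observe()["moment"])
E
```

```text
[0.6144 0.1824 0.0233] ydir 0.1812 z [ 1.1e-03  5.0e-04 -1.0e+00] y [0.9836 0.1802 0.0012] J [0.2  0.3  1.81 0.   1.03 0.02]
clock 13.95 pos [0.6144 0.1824 0.0233] F [ 0.2 -0.2 -1.3] gap 0.291
  rows: d [-0.14 -0.03  0.25] w [ 0.0012 -0.0003  0.0002]
[-0.02472994 -0.13770043 -0.01853501]
```

play_rows([
  {"fingers": 255,"dx": 0,"dy": 0,"dz": 0.1,"wx": 0,"wy": 0,"wz": 0},
  {"fingers": 255,"dx": 0,"dy": 0,"dz": 0.15,"wx": 0,"wy": 0,"wz": 0},
  {"fingers": 255,"dx": 0,"dy": 0,"dz": 0.2,"wx": 0,"wy": 0,"wz": 0},
  {"fingers": 255,"dx": 0,"dy": 0,"dz": 0.23,"wx": 0,"wy": 0,"wz": 0},
])

```text
clock: 14.35
position: [0.6143, 0.1824, 0.0217]
tool_rot: [0.64, 0.768, 0.0, 0.0]
force: [-3.9, -1.8, 7.4]
finger_gap: 0.293
```

```bash
python3 - <<'E'
from mv import *
cfg();to([.6144,.181,.0208],Rt(.181));print(observe()["moment"])
E
```

```text
[0.6143 0.1824 0.0217] ydir 0.1813 z [ 5.e-04  3.e-04 -1.e+00] y [9.836e-01 1.803e-01 5.000e-04] J [0.2  0.3  1.81 0.   1.03 0.02]
clock 14.35 pos [0.6143 0.1824 0.0217] F [-3.9 -1.8  7.4] gap 0.293
  rows: d [-0.14 -0.02  0.09] w [ 0.0005 -0.0002  0.0003]
[-1.50169710e-01  4.87725186e-01  3.48807752e-04]
```

play_rows([
  {"fingers": 255,"dx": 0,"dy": 0,"dz": -0.06,"wx": 0,"wy": 0,"wz": 0},
  {"fingers": 185,"dx": 0,"dy": 0,"dz": -0.06,"wx": 0,"wy": 0,"wz": 0},
  {"fingers": 170,"dx": 0,"dy": 0,"dz": -0.06,"wx": 0,"wy": 0,"wz": 0},
  {"fingers": 145,"dx": 0,"dy": 0,"dz": -0.06,"wx": 0,"wy": 0,"wz": 0},
  {"fingers": 145,"dx": 0,"dy": 0,"dz": -0.06,"wx": 0,"wy": 0,"wz": 0},
])

```text
clock: 14.85
position: [0.6138, 0.1823, 0.0206]
tool_rot: [0.64, 0.768, 0.0, -0.0]
force: [-0.1, 0.5, 0.1]
finger_gap: 0.417
```

play_rows([
  {"fingers": 145,"dx": 0,"dy": 0,"dz": -1,"wx": 0,"wy": 0,"wz": 0},
  {"fingers": 145,"dx": 0,"dy": 0,"dz": -3,"wx": 0,"wy": 0,"wz": 0},
  {"fingers": 145,"dx": 0,"dy": 0,"dz": -7,"wx": 0,"wy": 0,"wz": 0},
  {"fingers": 120,"dx": 0,"dy": 0,"dz": -11,"wx": 0,"wy": 0,"wz": 0},
  {"fingers": 110,"dx": 0,"dy": 0,"dz": -13,"wx": 0,"wy": 0,"wz": 0.1},
])

```text
clock: 15.35
position: [0.616, 0.1827, 0.1565]
tool_rot: [0.679, 0.734, 0.003, 0.002]
force: [0.3, -0.3, 0.4]
finger_gap: 0.537
```

```bash
python3 - <<'E'
from mv import *
cfg();D=np.load("down.npz");print(D["p"]);to([D["p"][0],D["p"][1],.14],R.from_quat(D["r"]))
E
```

```text
[0.616  0.1827 0.1565] ydir 0.0787 z [ 0.0069  0.0017 -1.    ] y [0.9969 0.0786 0.007 ] J [0.2  0.15 1.74 0.   1.24 0.13]
[ 0.38034398 -0.03366188  0.02000802]
clock 15.35 pos [0.616  0.1827 0.1565] F [ 0.3 -0.3  0.4] gap 0.537
  rows: d [-19.72 -25.2    1.45] w [ 0.0055 -0.0069  1.4681]
```

play_rows([
  {"fingers": 110,"dx": -4,"dy": -5,"dz": 0,"wx": 0,"wy": 0,"wz": 0.14},
  {"fingers": 110,"dx": -8,"dy": -10,"dz": 0,"wx": 0,"wy": 0,"wz": 0.29},
  {"fingers": 110,"dx": -12,"dy": -15,"dz": 0,"wx": 0,"wy": 0,"wz": 0.43},
  {"fingers": 110,"dx": -14,"dy": -18,"dz": 0,"wx": 0,"wy": 0,"wz": 0.58},
  {"fingers": 110,"dx": -16,"dy": -20,"dz": 0,"wx": 0.005,"wy": -0.007,"wz": 0.73},
])

```text
clock: 15.85
position: [0.4303, 0.0102, 0.1515]
tool_rot: [0.897, 0.443, -0.004, 0.001]
force: [0.3, -0.5, 0.6]
finger_gap: 0.571
```

```bash
python3 - <<'E'
from mv import *
cfg();D=np.load("down.npz");to([D["p"][0],D["p"][1],.11],R.from_quat(D["r"]))
t=grab_frame("top");s=grab_frame("side");cv2.imwrite("pics/top10.png",t);cv2.imwrite("pics/side10.png",s)
crop(t,190,160,310,250,6,"pics/t10.png");crop(s,235,165,325,245,7,"pics/s10.png")
E
```

```text
[0.4303 0.0102 0.1515] ydir -0.6538 z [-0.0056 -0.0052 -1.    ] y [ 0.7938 -0.6082 -0.0013] J [-0.1  -0.33  2.19 -0.01  1.28  0.56]
clock 15.85 pos [0.4303 0.0102 0.1515] F [ 0.3 -0.5  0.6] gap 0.571
  rows: d [-6.49 -1.3   4.2 ] w [0.0019 0.0068 0.7357]
```

View pics/s10.png

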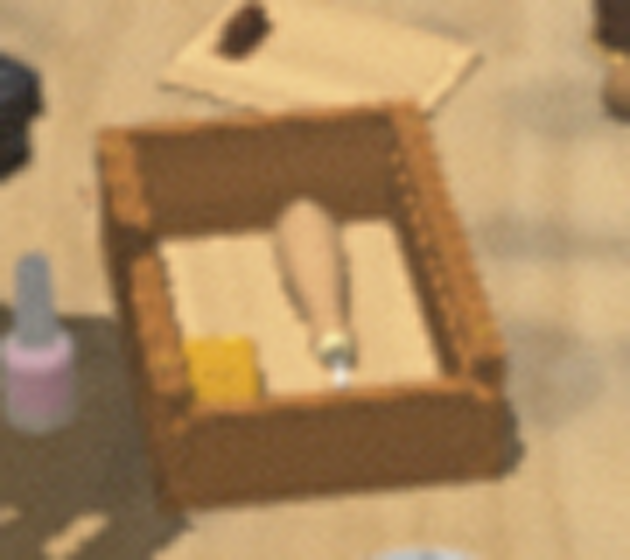

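View pics/t10.png

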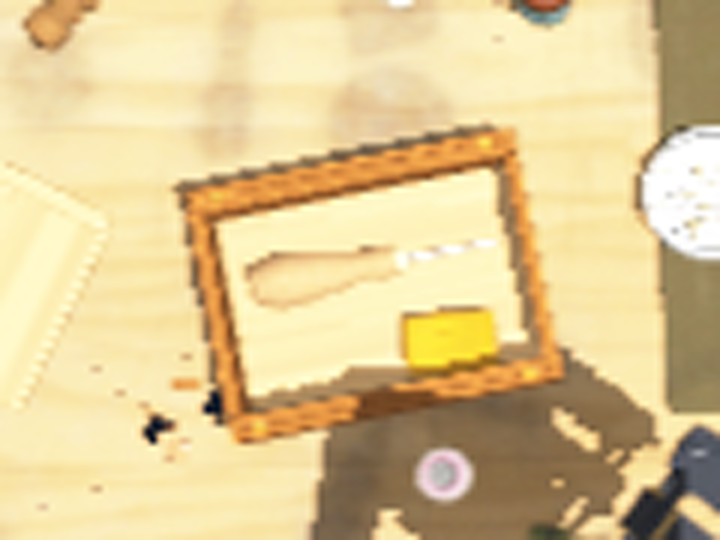

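play_rows([
  {"fingers": 110,"dx": -3,"dy": -0.7,"dz": 0,"wx": 0,"wy": 0.004,"wz": 0.14},
  {"fingers": 110,"dx": -6.5,"dy": -1.3,"dz": 1,"wx": 0,"wy": 0.004,"wz": 0.29},
  {"fingers": 110,"dx": -6.5,"dy": -1.3,"dz": 3,"wx": 0,"wy": 0.004,"wz": 0.44},
  {"fingers": 110,"dx": -6.5,"dy": -1.3,"dz": 4,"wx": 0,"wy": 0.004,"wz": 0.59},
  {"fingers": 110,"dx": -6.5,"dy": -1.3,"dz": 4,"wx": 0,"wy": 0.004,"wz": 0.7357},
])

```text
clock: 16.45
position: [0.3815, -0.0329, 0.1106]
tool_rot: [0.996, 0.09, -0.002, 0.001]
force: [-0.2, 0.0, 0.1]
finger_gap: 0.566
```

```bash
python3 - <<'E'
from mv import *
cfg();D=np.load("down.npz");to([D["p"][0],D["p"][1],.06],R.from_quat(D["r"]))
E
```

```text
[ 0.3815 -0.0329  0.1106] ydir -1.3900 z [-0.0047 -0.0021 -1.    ] y [ 0.1798 -0.9837  0.0012] J [-0.22 -0.42  2.33 -0.    1.23  1.17]
clock 16.45 pos [ 0.3815 -0.0329  0.1106] F [-0.2  0.   0.1] gap 0.566
  rows: d [-0.1   0.05  5.06] w [ 0.0012  0.004  -0.0005]
```

play_rows([
  {"fingers": 110,"dx": -0.05,"dy": 0.05,"dz": 3,"wx": 0.001,"wy": 0.002,"wz": 0},
  {"fingers": 110,"dx": -0.05,"dy": 0.05,"dz": 5,"wx": 0.001,"wy": 0.002,"wz": 0},
  {"fingers": 110,"dx": -0.05,"dy": 0.05,"dz": 7,"wx": 0.001,"wy": 0.002,"wz": 0},
  {"fingers": 110,"dx": -0.05,"dy": 0.05,"dz": 8.4,"wx": 0.001,"wy": 0.002,"wz": 0},
  {"fingers": 110,"dx": -0.05,"dy": 0.05,"dz": 8.5,"wx": 0.001,"wy": 0.002,"wz": 0},
])

```text
clock: 16.95
position: [0.3805, -0.0334, 0.0253]
tool_rot: [0.996, 0.094, -0.002, 0.0]
force: [-0.5, -0.0, -0.4]
finger_gap: 0.569
```

```bash
python3 - <<'E'
from mv import *
cfg();D=np.load("down.npz");to(D["p"],R.from_quat(D["r"]))
E
```

```text
[ 0.3805 -0.0334  0.0253] ydir -1.3834 z [-4.4e-03 -5.0e-04 -1.0e+00] y [ 1.864e-01 -9.825e-01 -3.000e-04] J [-0.23 -0.28  2.39 -0.    1.03  1.16]
clock 16.95 pos [ 0.3805 -0.0334  0.0253] F [-0.5 -0.  -0.4] gap 0.569
  rows: d [-0.02  0.02  0.52] w [-0.0003  0.0035  0.0061]
```

play_rows([
  {"fingers": 110,"dx": 0,"dy": 0,"dz": 0.4,"wx": 0,"wy": 0,"wz": 0},
  {"fingers": 110,"dx": 0,"dy": 0,"dz": 0.4,"wx": 0,"wy": 0,"wz": 0},
])

```text
clock: 17.15
position: [0.3822, -0.034, 0.0232]
tool_rot: [0.996, 0.093, -0.0, 0.001]
force: [-0.1, -0.3, 1.3]
finger_gap: 0.57
```

```bash
python3 - <<'E'
from mv import *
cfg();D=np.load("down.npz");to(D["p"],R.from_quat(D["r"]))
E
```

```text
[ 0.3822 -0.034   0.0232] ydir -1.3838 z [-1.0e-04 -1.6e-03 -1.0e+00] y [ 0.1859 -0.9826  0.0016] J [-0.23 -0.27  2.39 -0.    1.02  1.16]
clock 17.15 pos [ 0.3822 -0.034   0.0232] F [-0.1 -0.3  1.3] gap 0.570
  rows: d [-0.17 -0.06  0.32] w [ 0.0016 -0.0005  0.0056]
```

play_rows([
  {"fingers": 110,"dx": -0.17,"dy": -0.05,"dz": 0.28,"wx": 0.001,"wy": 0,"wz": 0.0056},
  {"fingers": 110,"dx": -0.17,"dy": -0.05,"dz": 0.28,"wx": 0.001,"wy": 0,"wz": 0.0056},
  {"fingers": 110,"dx": -0.17,"dy": -0.05,"dz": 0.28,"wx": 0.001,"wy": 0,"wz": 0.0056},
])

```text
clock: 17.45
position: [0.3799, -0.0339, 0.0201]
tool_rot: [0.996, 0.09, -0.0, 0.0]
force: [-0.5, 0.2, -0.4]
finger_gap: 0.571
```

```bash
python3 - <<'E'
from mv import *
cfg();D=np.load("down.npz");to(D["p"],R.from_quat(D["r"]))
E
```

```text
[ 0.3799 -0.0339  0.0201] ydir -1.3899 z [-7.e-04 -7.e-04 -1.e+00] y [ 1.799e-01 -9.837e-01  5.000e-04] J [-0.23 -0.27  2.4  -0.    1.02  1.16]
clock 17.45 pos [ 0.3799 -0.0339  0.0201] F [-0.5  0.2 -0.4] gap 0.571
  rows: d [ 0.05 -0.01  0.01] w [ 0.0005 -0.0001 -0.0004]
```

Matches. Close.

play_rows([
  {"fingers": 150,"dx": 0.03,"dy": 0,"dz": 0,"wx": 0,"wy": 0,"wz": 0},
  {"fingers": 190,"dx": 0.03,"dy": 0,"dz": 0,"wx": 0,"wy": 0,"wz": 0},
  {"fingers": 255,"dx": 0.03,"dy": 0,"dz": 0,"wx": 0,"wy": 0,"wz": 0},
  {"fingers": 255,"dx": 0.03,"dy": 0,"dz": 0,"wx": 0,"wy": 0,"wz": 0},
  {"fingers": 255,"dx": 0.03,"dy": 0,"dz": 0,"wx": 0,"wy": 0,"wz": 0},
], newtons=40)

```text
clock: 17.95
position: [0.38, -0.0338, 0.0198]
tool_rot: [0.996, 0.09, -0.001, 0.0]
force: [-0.0, -0.2, 0.6]
finger_gap: 0.201
```

play_rows([
  {"fingers": 255,"dx": 0,"dy": 0,"dz": 0,"wx": 0,"wy": 0,"wz": 0},
  {"fingers": 255,"dx": 0,"dy": 0,"dz": 0,"wx": 0,"wy": 0,"wz": 0},
  {"fingers": 255,"dx": 0,"dy": 0,"dz": -1,"wx": 0,"wy": 0,"wz": 0},
  {"fingers": 255,"dx": 0,"dy": 0,"dz": -3,"wx": 0,"wy": 0,"wz": 0},
  {"fingers": 255,"dx": 0,"dy": 0,"dz": -6,"wx": 0,"wy": 0,"wz": 0},
])

```text
clock: 18.45
position: [0.3783, -0.0334, 0.0791]
tool_rot: [0.996, 0.09, -0.003, -0.0]
force: [1.2, -0.4, -1.2]
finger_gap: 0.163
```

```bash
python3 - <<'E'
from mv import *
cfg();S=np.load("slot.npz");r=R.from_quat(S["r"]);y=r.apply([0,1,0]);print(y,S["p"]+.195*y)
to(S["p"]+.215*y+[0,0,.07],r)
E
```

```text
[ 0.3783 -0.0334  0.0791] ydir -1.3898 z [-5.8e-03  4.0e-04 -1.0e+00] y [ 0.18   -0.9837 -0.0014] J [-0.23 -0.38  2.36 -0.    1.17  1.16]
[ 0.18071252 -0.98290266  0.03528951] [ 0.65013474 -0.09832333  0.07872013]
clock 18.45 pos [ 0.3783 -0.0334  0.0791] F [ 1.2 -0.4 -1.2] gap 0.163
  rows: d [25.53 13.27 -7.2 ] w [-0.0367  0.0067 -0.0007]
```

play_rows([
  {"fingers": 255,"dx": 2,"dy": 2,"dz": -4,"wx": 0,"wy": 0,"wz": 0},
  {"fingers": 255,"dx": 6,"dy": 5,"dz": -7.2,"wx": -0.01,"wy": 0.003,"wz": 0},
  {"fingers": 255,"dx": 10.5,"dy": 7,"dz": -7.2,"wx": -0.02,"wy": 0.003,"wz": 0},
  {"fingers": 255,"dx": 15,"dy": 9,"dz": -7.2,"wx": -0.03,"wy": 0.003,"wz": 0},
  {"fingers": 255,"dx": 19.5,"dy": 11,"dz": -7.2,"wx": -0.0367,"wy": 0.003,"wz": 0},
])

```text
clock: 18.95
position: [0.5883, -0.1061, 0.1525]
tool_rot: [0.996, 0.09, 0.003, 0.019]
force: [0.4, 0.5, -1.1]
finger_gap: 0.167
```

```bash
python3 - <<'E'
from mv import *
cfg();S=np.load("slot.npz");r=R.from_quat(S["r"]);y=r.apply([0,1,0])
to(S["p"]+.205*y+[0,0,.04],r)
E
```

```text
[ 0.5883 -0.1061  0.1525] ydir -1.3901 z [ 0.0091 -0.0367 -0.9993] y [ 0.1796 -0.983   0.0377] J [-0.25  0.06  1.85 -0.04  1.22  1.15]
clock 18.95 pos [ 0.5883 -0.1061  0.1525] F [ 0.4  0.5 -1.1] gap 0.167
  rows: d [6.22 1.22 3.4 ] w [ 0.0024 -0.0012 -0.0011]
```

play_rows([
  {"fingers": 255,"dx": 3,"dy": 0.6,"dz": 0,"wx": 0.001,"wy": -0.001,"wz": -0.001},
  {"fingers": 255,"dx": 6.1,"dy": 1.2,"dz": 1,"wx": 0.001,"wy": -0.001,"wz": -0.001},
  {"fingers": 255,"dx": 6.1,"dy": 1.2,"dz": 3.2,"wx": 0.001,"wy": -0.001,"wz": -0.001},
  {"fingers": 255,"dx": 6.1,"dy": 1.2,"dz": 3.2,"wx": 0.001,"wy": -0.001,"wz": -0.001},
  {"fingers": 255,"dx": 6.1,"dy": 1.2,"dz": 3.2,"wx": 0.001,"wy": -0.001,"wz": -0.001},
])

```text
clock: 19.45
position: [0.6478, -0.1072, 0.1194]
tool_rot: [0.996, 0.091, 0.001, 0.018]
force: [-0.9, 0.3, -1.3]
finger_gap: 0.167
```

```bash
python3 - <<'E'
from mv import *
cfg();S=np.load("slot.npz");r=R.from_quat(S["r"]);y=r.apply([0,1,0])
to(S["p"]+.205*y,r)
crop(grab_frame("side"),230,140,350,280,4.2,"pics/s11.png")
crop(grab_frame("top"),200,150,340,260,5.5,"pics/t11.png")
E
```

```text
[ 0.6478 -0.1072  0.1194] ydir -1.3888 z [ 0.0046 -0.0348 -0.9994] y [ 0.1809 -0.9829  0.035 ] J [-0.23  0.22  1.73 -0.04  1.18  1.17]
clock 19.45 pos [ 0.6478 -0.1072  0.1194] F [-0.9  0.3 -1.3] gap 0.167
  rows: d [0.4  0.02 4.04] w [-0.0003  0.0028  0.0002]
```

View pics/s11.png

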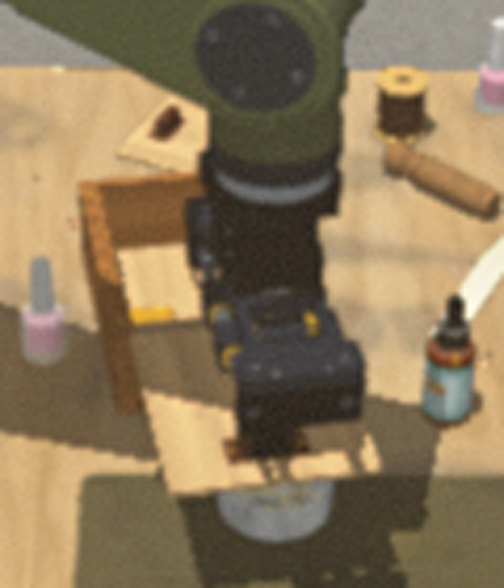

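View pics/t11.png

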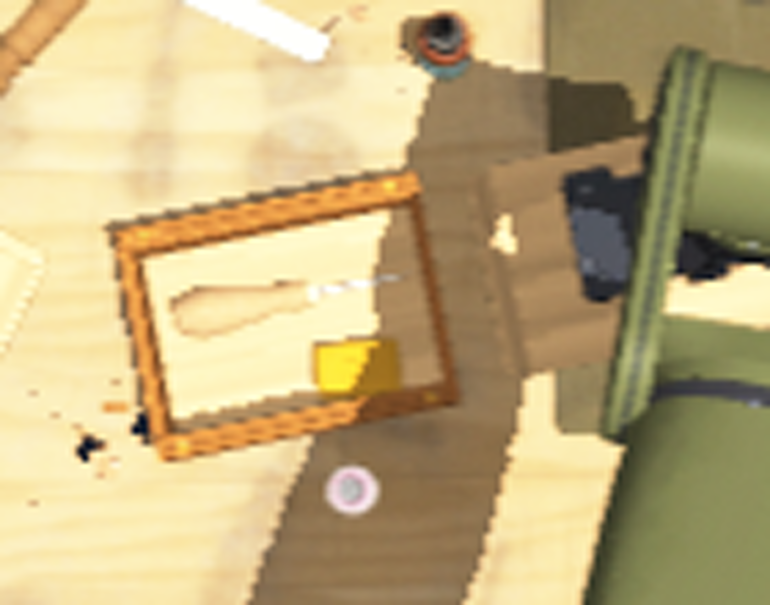

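play_rows([
  {"fingers": 255,"dx": 0.25,"dy": 0,"dz": 1,"wx": 0,"wy": 0,"wz": 0},
  {"fingers": 255,"dx": 0.25,"dy": 0,"dz": 2.5,"wx": 0,"wy": 0,"wz": 0},
  {"fingers": 255,"dx": 0.25,"dy": 0,"dz": 4,"wx": 0,"wy": 0,"wz": 0},
  {"fingers": 255,"dx": 0.25,"dy": 0,"dz": 4,"wx": 0,"wy": 0,"wz": 0},
  {"fingers": 255,"dx": 0.25,"dy": 0,"dz": 4,"wx": 0,"wy": 0,"wz": 0},
])

```text
clock: 20.05
position: [0.6506, -0.1082, 0.0786]
tool_rot: [0.996, 0.091, 0.001, 0.017]
force: [0.5, -0.1, -1.8]
finger_gap: 0.167
```

```bash
python3 - <<'E'
from mv import *
cfg();S=np.load("slot.npz");r=R.from_quat(S["r"]);y=r.apply([0,1,0])
to(S["p"]+.205*y,r)
E
```

```text
[ 0.6506 -0.1082  0.0786] ydir -1.3888 z [ 0.0046 -0.0347 -0.9994] y [ 0.1808 -0.9829  0.0349] J [-0.23  0.26  1.75 -0.04  1.12  1.17]
clock 20.05 pos [ 0.6506 -0.1082  0.0786] F [ 0.5 -0.1 -1.8] gap 0.167
  rows: d [ 0.13  0.02 -0.04] w [-0.0004  0.0028  0.0001]
```

play_rows([
  {"fingers": 255,"dx": 0.1,"dy": 0,"dz": -0.03,"wx": 0,"wy": 0.002,"wz": 0},
  {"fingers": 255,"dx": 0.1,"dy": -1,"dz": -0.03,"wx": 0,"wy": 0.002,"wz": 0},
  {"fingers": 255,"dx": 0.1,"dy": -2,"dz": -0.03,"wx": 0,"wy": 0.002,"wz": 0},
  {"fingers": 255,"dx": 0.1,"dy": -3,"dz": -0.03,"wx": 0,"wy": 0.002,"wz": 0},
  {"fingers": 255,"dx": 0.1,"dy": -4,"dz": -0.03,"wx": 0,"wy": 0.002,"wz": 0},
])

```text
clock: 20.55
position: [0.645, -0.0678, 0.0791]
tool_rot: [0.996, 0.091, 0.003, 0.018]
force: [-0.8, -0.1, -1.3]
finger_gap: 0.163
```

```bash
python3 - <<'E'
from mv import *
cfg();S=np.load("slot.npz");r=R.from_quat(S["r"]);y=r.apply([0,1,0])
to(S["p"],r)
E
```

```text
[ 0.645  -0.0678  0.0791] ydir -1.3883 z [ 0.0091 -0.0351 -0.9993] y [ 0.1814 -0.9827  0.0361] J [-0.17  0.24  1.78 -0.04  1.11  1.23]
clock 20.55 pos [ 0.645  -0.0678  0.0791] F [-0.8 -0.1 -1.3] gap 0.163
  rows: d [ -0.03 -16.41   0.13] w [ 0.0009 -0.0015  0.0007]
```

play_rows([
  {"fingers": 255,"dx": 0,"dy": -0.5,"dz": 0.06,"wx": 0,"wy": -0.001,"wz": 0},
  {"fingers": 255,"dx": 0,"dy": -1.5,"dz": 0.12,"wx": 0,"wy": -0.001,"wz": 0},
  {"fingers": 255,"dx": 0,"dy": -2.5,"dz": 0.12,"wx": 0,"wy": -0.001,"wz": 0},
  {"fingers": 255,"dx": 0,"dy": -3.5,"dz": 0.12,"wx": 0,"wy": -0.001,"wz": 0},
  {"fingers": 255,"dx": 0,"dy": -4.5,"dz": 0.12,"wx": 0,"wy": -0.001,"wz": 0},
])

```text
clock: 21.05
position: [0.6369, -0.0238, 0.0761]
tool_rot: [0.996, 0.091, 0.002, 0.018]
force: [0.9, 0.1, -1.7]
finger_gap: 0.166
```

```bash
python3 - <<'E'
from mv import *
cfg();S=np.load("slot.npz");r=R.from_quat(S["r"]);y=r.apply([0,1,0])
to(S["p"],r);print(observe()["moment"])
E
```

```text
[ 0.6369 -0.0238  0.0761] ydir -1.3888 z [ 0.008  -0.035  -0.9994] y [ 0.1808 -0.9829  0.0359] J [-0.11  0.22  1.8  -0.04  1.1   1.3 ]
clock 21.05 pos [ 0.6369 -0.0238  0.0761] F [ 0.9  0.1 -1.7] gap 0.166
  rows: d [ -0.05 -11.93   0.  ] w [ 0.0006 -0.0005  0.0001]
[0.01013084 0.04302684 0.02161243]
```

Free and on the line. Continue.

play_rows([
  {"fingers": 255,"dx": -0.04,"dy": -1.2,"dz": 0,"wx": 0,"wy": 0,"wz": 0},
  {"fingers": 255,"dx": -0.04,"dy": -2.5,"dz": 0,"wx": 0,"wy": 0,"wz": 0},
  {"fingers": 255,"dx": -0.04,"dy": -3.8,"dz": 0,"wx": 0,"wy": 0,"wz": 0},
  {"fingers": 255,"dx": -0.04,"dy": -5,"dz": 0,"wx": 0,"wy": 0,"wz": 0},
  {"fingers": 255,"dx": -0.04,"dy": -6.2,"dz": 0,"wx": 0,"wy": 0,"wz": 0},
])

```text
clock: 21.55
position: [0.6253, 0.0373, 0.0739]
tool_rot: [0.996, 0.091, 0.002, 0.018]
force: [0.0, -0.2, -1.9]
finger_gap: 0.165
```

```bash
python3 - <<'E'
from mv import *
cfg();S=np.load("slot.npz");r=R.from_quat(S["r"]);y=r.apply([0,1,0])
to(S["p"],r);print(observe()["moment"])
E
```

```text
[0.6253 0.0373 0.0739] ydir -1.3886 z [ 0.0081 -0.0351 -0.9994] y [ 0.181  -0.9828  0.036 ] J [-0.01  0.21  1.83 -0.04  1.1   1.4 ]
clock 21.55 pos [0.6253 0.0373 0.0739] F [ 0.  -0.2 -1.9] gap 0.165
  rows: d [-0.   -5.71  0.  ] w [ 0.0007 -0.0005  0.0003]
[-0.02906104  0.00304575 -0.04456189]
```

play_rows([
  {"fingers": 255,"dx": 0,"dy": -1.2,"dz": 0,"wx": 0,"wy": 0,"wz": 0},
  {"fingers": 255,"dx": 0,"dy": -2.4,"dz": 0,"wx": 0,"wy": 0,"wz": 0},
  {"fingers": 255,"dx": 0,"dy": -3.6,"dz": 0,"wx": 0,"wy": 0,"wz": 0},
  {"fingers": 255,"dx": 0,"dy": -4.5,"dz": 0,"wx": 0,"wy": 0,"wz": 0},
  {"fingers": 255,"dx": 0,"dy": -4.9,"dz": 0,"wx": 0,"wy": 0,"wz": 0},
])

```text
clock: 22.05
position: [0.6164, 0.0854, 0.0721]
tool_rot: [0.996, 0.091, 0.002, 0.018]
force: [0.5, 0.7, -1.3]
finger_gap: 0.165
```

```bash
python3 - <<'E'
from mv import *
cfg();S=np.load("slot.npz");r=R.from_quat(S["r"]);y=r.apply([0,1,0])
to(S["p"],r);print(observe()["moment"])
E
```

```text
[0.6164 0.0854 0.0721] ydir -1.3880 z [ 0.0079 -0.035  -0.9994] y [ 0.1817 -0.9827  0.0359] J [ 0.07  0.2   1.84 -0.04  1.1   1.47]
clock 22.05 pos [0.6164 0.0854 0.0721] F [ 0.5  0.7 -1.3] gap 0.165
  rows: d [-0.   -0.81 -0.  ] w [ 0.0006 -0.0004  0.001 ]
[-0.00174922 -0.00427784  0.04015885]
```

play_rows([
  {"fingers": 255,"dx": 0,"dy": -0.3,"dz": 0,"wx": 0,"wy": 0,"wz": 0},
  {"fingers": 255,"dx": 0,"dy": -0.6,"dz": 0,"wx": 0,"wy": 0,"wz": 0},
  {"fingers": 255,"dx": 0,"dy": -0.81,"dz": 0,"wx": 0,"wy": 0,"wz": 0},
  {"fingers": 255,"dx": 0,"dy": -0.85,"dz": 0,"wx": 0,"wy": 0,"wz": 0},
])

```text
clock: 22.45
position: [0.6151, 0.0926, 0.0719]
tool_rot: [0.996, 0.091, 0.002, 0.018]
force: [0.1, 0.3, -0.3]
finger_gap: 0.168
```

```bash
python3 - <<'E'
from mv import *
cfg();S=np.load("slot.npz");r=R.from_quat(S["r"]);y=r.apply([0,1,0])
to(S["p"],r);print(observe()["moment"])
E
```

```text
[0.6151 0.0926 0.0719] ydir -1.3891 z [ 0.0079 -0.0351 -0.9994] y [ 0.1806 -0.9829  0.0359] J [ 0.08  0.2   1.84 -0.04  1.1   1.49]
clock 22.45 pos [0.6151 0.0926 0.0719] F [ 0.1  0.3 -0.3] gap 0.168
  rows: d [-0.01 -0.07 -0.  ] w [ 0.0006 -0.0004 -0.0001]
[-0.05605428 -0.01132746  0.03125208]
```

play_rows([
  {"fingers": 255,"dx": 0,"dy": -0.1,"dz": 0,"wx": 0,"wy": 0,"wz": 0},
  {"fingers": 255,"dx": 0,"dy": -0.17,"dz": 0,"wx": 0,"wy": 0,"wz": 0},
  {"fingers": 255,"dx": 0,"dy": -0.17,"dz": 0,"wx": 0,"wy": 0,"wz": 0},
])

```text
clock: 22.75
position: [0.6148, 0.0943, 0.0718]
tool_rot: [0.996, 0.091, 0.002, 0.018]
force: [0.3, -1.1, -2.3]
finger_gap: 0.165
```

```bash
python3 - <<'E'
from mv import *
cfg();S=np.load("slot.npz");r=R.from_quat(S["r"]);y=r.apply([0,1,0])
to(S["p"],r);print(observe()["moment"])
E
```

```text
[0.6148 0.0943 0.0718] ydir -1.3890 z [ 0.008  -0.0351 -0.9994] y [ 0.1807 -0.9829  0.0359] J [ 0.08  0.2   1.84 -0.04  1.1   1.49]
clock 22.75 pos [0.6148 0.0943 0.0718] F [ 0.3 -1.1 -2.3] gap 0.165
  rows: d [-0.01  0.1  -0.  ] w [ 0.0006 -0.0004 -0.    ]
[-0.01941536 -0.0269229  -0.02860733]
```

play_rows([
  {"fingers": 255,"dx": 0,"dy": 0.01,"dz": 0.15,"wx": 0.008,"wy": 0,"wz": 0},
  {"fingers": 255,"dx": 0,"dy": 0.03,"dz": 0.3,"wx": 0.018,"wy": 0,"wz": 0},
  {"fingers": 255,"dx": 0,"dy": 0.05,"dz": 0.45,"wx": 0.027,"wy": 0,"wz": 0},
  {"fingers": 255,"dx": 0,"dy": 0.06,"dz": 0.55,"wx": 0.035,"wy": 0,"wz": 0},
  {"fingers": 255,"dx": 0,"dy": 0.06,"dz": 0.58,"wx": 0.035,"wy": 0,"wz": 0},
])

```text
clock: 23.25
position: [0.6149, 0.0933, 0.0659]
tool_rot: [0.996, 0.091, 0.001, 0.0]
force: [-0.1, 0.8, -1.3]
finger_gap: 0.164
```

```bash
python3 - <<'E'
from mv import *
cfg();print(observe()["force"],observe()["moment"])
crop(grab_frame("side"),230,120,330,260,4,"pics/s12.png")
E
```

```text
[0.6149 0.0933 0.0659] ydir -1.3894 z [ 1.3e-03 -2.0e-04 -1.0e+00] y [ 1.804e-01 -9.836e-01  4.000e-04] J [ 0.06  0.21  1.84 -0.    1.09  1.45]
[-0.14415791  0.75916477 -1.34474449] [0.05210331 0.13367537 0.05526702]
```

View pics/s12.png

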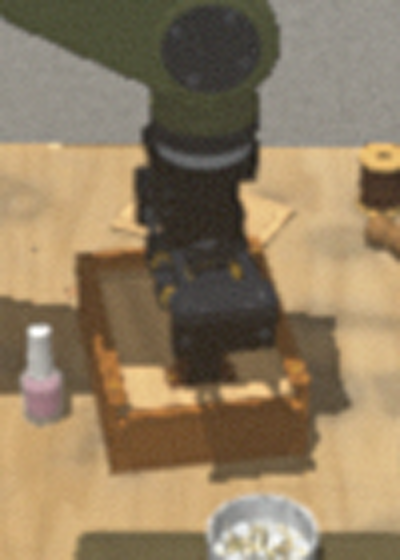

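play_rows([
  {"fingers": 255,"dx": 0,"dy": 0,"dz": 0.05,"wx": 0,"wy": 0,"wz": 0},
  {"fingers": 255,"dx": 0,"dy": 0,"dz": 0.08,"wx": 0,"wy": 0,"wz": 0},
  {"fingers": 255,"dx": 0,"dy": 0,"dz": 0.08,"wx": 0,"wy": 0,"wz": 0},
])

```text
clock: 23.6
position: [0.6151, 0.0934, 0.0658]
tool_rot: [0.996, 0.091, 0.001, 0.001]
force: [-1.4, -1.8, 3.1]
finger_gap: 0.169
```

```bash
python3 - <<'E'
from mv import *
cfg();print(observe()["force"],observe()["moment"])
E
```

```text
[0.6151 0.0934 0.0658] ydir -1.3887 z [ 0.0018 -0.001  -1.    ] y [ 0.1811 -0.9835  0.0013] J [ 0.06  0.21  1.84 -0.    1.09  1.45]
[-1.42489352 -1.80984941  3.09874463] [-0.23765261  0.44554413  0.02706584]
```

play_rows([
  {"fingers": 255,"dx": 0,"dy": 0,"dz": -0.03,"wx": 0,"wy": 0,"wz": 0},
  {"fingers": 190,"dx": 0,"dy": 0,"dz": -0.03,"wx": 0,"wy": 0,"wz": 0},
  {"fingers": 130,"dx": 0,"dy": 0,"dz": -0.03,"wx": 0,"wy": 0,"wz": 0},
  {"fingers": 110,"dx": 0,"dy": 0,"dz": -0.03,"wx": 0,"wy": 0,"wz": 0},
  {"fingers": 110,"dx": 0,"dy": 0,"dz": -1.5,"wx": 0,"wy": 0,"wz": 0},
])

```text
clock: 24.1
position: [0.613, 0.0935, 0.0781]
tool_rot: [0.996, 0.091, -0.002, 0.0]
force: [-0.4, -0.9, -0.8]
finger_gap: 0.447
```

play_rows([
  {"fingers": 110,"dx": 0,"dy": 0,"dz": -4,"wx": 0,"wy": 0,"wz": 0},
  {"fingers": 110,"dx": 0,"dy": 0,"dz": -8,"wx": 0,"wy": 0,"wz": 0},
  {"fingers": 110,"dx": -3,"dy": 4,"dz": -11,"wx": 0,"wy": 0,"wz": 0},
  {"fingers": 110,"dx": -6,"dy": 8,"dz": -11,"wx": 0,"wy": 0,"wz": 0},
  {"fingers": 110,"dx": -9,"dy": 12,"dz": -11,"wx": 0,"wy": 0,"wz": 0},
])

```text
clock: 24.6
position: [0.5518, -0.0352, 0.1938]
tool_rot: [0.996, 0.092, 0.004, 0.001]
force: [0.5, -0.1, -0.0]
finger_gap: 0.566
```

play_rows([
  {"fingers": 110,"dx": -3,"dy": 4,"dz": 0,"wx": 0,"wy": 0,"wz": 0},
  {"fingers": 110,"dx": -6,"dy": 8,"dz": 0,"wx": 0,"wy": 0,"wz": 0},
  {"fingers": 110,"dx": -9,"dy": 12,"dz": 0,"wx": 0,"wy": 0,"wz": 0},
  {"fingers": 110,"dx": -11,"dy": 15,"dz": 0,"wx": 0,"wy": 0,"wz": 0},
  {"fingers": 110,"dx": -11,"dy": 15,"dz": 0,"wx": 0,"wy": 0,"wz": 0},
])

```text
clock: 25.1
position: [0.4689, -0.2049, 0.1916]
tool_rot: [0.996, 0.088, 0.001, 0.001]
force: [0.2, 0.2, -1.4]
finger_gap: 0.571
```

```bash
python3 - <<'E'
from mv import *
cfg()
t=grab_frame("top");s=grab_frame("side");cv2.imwrite("pics/top13.png",t);cv2.imwrite("pics/side13.png",s)
a=cv2.imread("pics/side0.png")
crop(np.hstack([a[165:245,235:325],s[165:245,235:325]]),0,0,180,80,4.4,"pics/cmp_s.png")
b=cv2.imread("pics/top0.png")
crop(np.hstack([b[165:245,205:325],t[165:245,205:325]]),0,0,240,80,3.3,"pics/cmp_t.png")
cv2.imwrite("pics/top13v.png",t)
E
```

```text
[ 0.4689 -0.2049  0.1916] ydir -1.3943 z [ 0.0031 -0.0025 -1.    ] y [ 0.1756 -0.9845  0.003 ] J [-0.52 -0.17  1.99 -0.    1.31  0.88]
```

View pics/cmp_s.png

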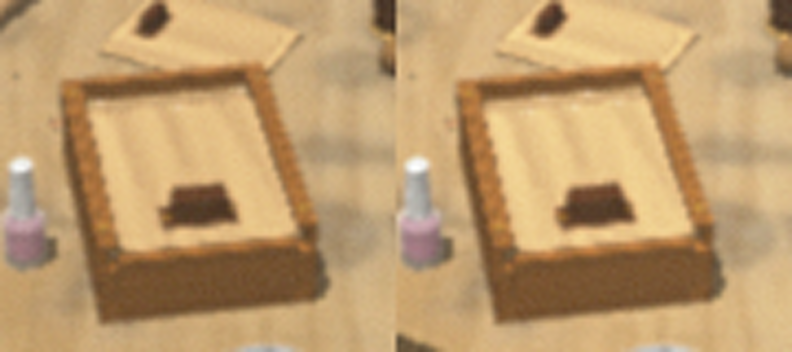

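View pics/cmp_t.png

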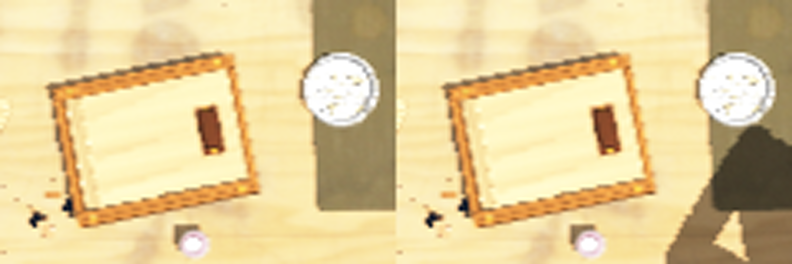

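View pics/side13.png

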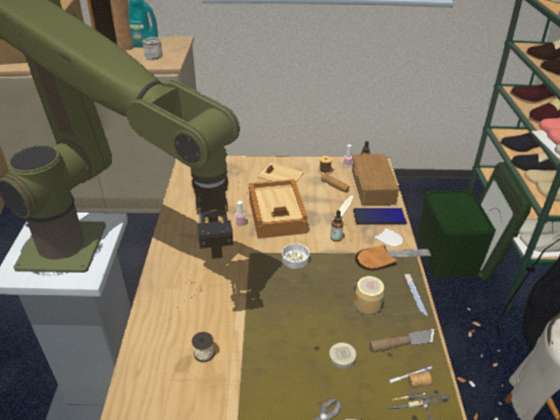

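```bash
python3 - <<'E'
from rig import *
print(finish_job(), observe()["clock"])
E
```

```text
the job is handed in; nothing more can be done
the job is handed in; nothing more can be done
```

The awl is in the stitching box beside the beeswax, the lid is shut again, and the job is handed in. The last clock reading before hand-in was about 25 s of the 72 s allowed.

**What I did:**
- **Lid off:** I gripped the lid by its pull, tilted the front up about 2 degrees and slid it out over the lip with no sign of rubbing. I then set it on bare bench.
- **Awl in:** I lowered the awl until it touched the box floor and only then opened the fingers. A picture before closing showed it lying flat beside the wax.
- **Lid back:** I picked the lid up again and slid it home along the same line without resistance. I then lowered its front behind the lip.

**Last checks:**
- **Seating:** the lid touched down with the tool at z = 65.8 mm, against 66.1 mm when it was first gripped shut. It sat nearly level, not propped on the lip.
- **Pictures:** the final views of the box and pull look the same as the starting ones. The ink bottle, dye bottle, spool and tack cup are in their original places by eye; I did not run a pixel comparison.
- **Forces:** the highest reading I saw was about 7 N, when setting things down.
- **Clear of everything:** the arm was well away from the box at hand-in, and no check failed or disagreed.

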